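Charge the ball mill and hold its lock rod in place

TASK

Get the ball mill ready: put the two steel balls from the grey tray into the two empty wells of the white block, one ball in each well, leaving the ball that is already loaded where it is. Then take the longer of the two lock rods out of the black stand and thread it, foot first, straight down through the upper and then the lower brass bushing of the lock post, and finish while still holding it there: its foot hanging in the gap below the lower bushing, clearly through it and clearly off the base plate, so that a colleague can tighten the clamp. Leave the short rod and everything else on the bench alone.

Things in the scene. Friction and masses are not known exactly. Their poses are not given: they have to be found in the camera images.
- mill: The mill's fixed aluminium base plate, 130 (x) x 250 (y) x 12 mm; origin: centre of its underside. At +y a white block 132 x 50 mm, top 36 mm above the bench, with three wells in a row along x. At -y the lock post: a dark column 36 x 18 mm, 125 mm high, at y = -113 mm, carrying on its +y side two brass bushings 36 x 36 x 20 mm, one above the other, on a vertical axis at x = 0, y = -85 mm.
- well0 (a point): Centre of the floor of the well at the mill's -x end, which already holds a ball (ball_c). All wells: 30 mm in diameter, 12 mm deep, 42 mm apart, floor 24 mm above the bench; a ball seated in a well has its centre level with the rim, 36 mm above the bench.
- well1 (a point): Centre of the floor of the middle well, empty at the start.
- well2 (a point): Centre of the floor of the well at the mill's +x end, empty at the start.
- upper_bush (a point): Centre of the mouth (top face) of the upper bushing, 125 mm above the bench. Bore 14 mm right through, 20 mm long, with a 3 mm chamfer at the mouth, open below. z up along the bore.
- lower_bush (a point): Centre of the mouth (top face) of the lower bushing, 65 mm above the bench, in line below the upper one and with the same bore; its underside is 45 mm above the bench, 33 mm above the top of the base plate.
- tray: Grey ball tray 100 x 100 x 18 mm, fixed, with four shallow square seats at 26 mm either way from its middle; balls sit in two of them, diagonally opposite. Origin at the centre of its underside.
- ball_a_center (a point): Centre of a steel ball, 24 mm in diameter, 56 g, at the start in a seat of the tray, its centre 26 mm above the bench.
- ball_b_center (a point): Centre of a second, identical ball, in the diagonally opposite seat of the tray.
- ball_c_center (a point): Centre of a third, identical ball, already in well0.
- rod_center (a point): Middle (half-way up) of the long lock rod, which stands upright in one hole of the stand. 160 mm long in all: a steel shaft 11 mm in diameter and 125 mm long with a tapered foot, and at the top a round grooved head 20 mm in diameter and 35 mm high. About 120 g. z points from foot to head.
- rod_head (a point): Centre of the long rod's head: 142.5 mm above its foot (17.5 mm below its top).
- rod_tip (a point): Centre of the foot (lower end) of the long rod, 8 mm above the bench at the start.
- rod: The same long lock rod; origin at its foot.
- stand: Black rod stand 150 x 56 x 42 mm, fixed, origin at the centre of its underside, with two holes (13 mm wide, 34 mm deep) 45 mm either way from its middle along its x. One holds the long rod, the other the short one, either way round.
- spare_center (a point): Middle of the short spare rod, like the long one but its shaft is only 75 mm (110 mm in all). To be left alone.
- bottle: Clear bottle with an orange cap, 52 mm wide, 110 mm high. A bystander, to be left alone.
- driver: Screwdriver lying on the bench, 160 mm long. A bystander, to be left alone.
- dish: Round closed glass dish, 64 mm wide, 18 mm high. A bystander, to be left alone.
- jar: Small amber jar, 44 mm wide, 50 mm high. A bystander, to be left alone.
- marker: Black marker pen lying on the bench, 120 mm long. A bystander, to be left alone.
- collar: Steel collar, 32 mm wide, 12 mm high. A bystander, to be left alone.

How it is judged:
On the way, in this order (a step that is already met when the one before it is completed fails the run):
1. all three wells hold one ball each (horizontal distance between ball_c_center and well0 below 0.006 m and z of ball_c_center in the frame of mill below 0.041 m and ((horizontal distance between ball_a_center and well1 below 0.006 m and z of ball_a_center in the frame of mill below 0.041 m) or (horizontal distance between ball_b_center and well1 below 0.006 m and z of ball_b_center in the frame of mill below 0.041 m)) and ((horizontal distance between ball_a_center and well2 below 0.006 m and z of ball_a_center in the frame of mill below 0.041 m) or (horizontal distance between ball_b_center and well2 below 0.006 m and z of ball_b_center in the frame of mill below 0.041 m))), for 0.2 s.
2. the long rod's foot has entered the upper bushing (horizontal distance between rod_tip and upper_bush below 0.004 m and z of rod_tip in the frame of mill below 0.122 m and angle between the z axis of rod_center and the z axis of mill, either way round below 0.06 rad).
3. the long rod's foot has come out below the lower bushing (horizontal distance between rod_tip and lower_bush below 0.004 m and z of rod_tip in the frame of mill below 0.041 m and angle between the z axis of rod_center and the z axis of mill, either way round below 0.06 rad), for 0.1 s.
At the end, for the whole second after the job is handed in: Each well holds one seated ball (within 6 mm of its axis, less than 5 mm high); the long rod is held at rest by the fingers, upright within 0.06 rad, within 4 mm of the bushings' axis, its foot at least 4 mm below the lower bushing and 3.5 mm above the base plate (all of step 1 and all of step 3 and z of rod_tip in the frame of mill above 0.0155 m and contact force between the fingers and rod above 1 N and linear speed of rod below 0.02 m/s); the arm keeps its last pose, push and grip.
It fails at once if the short rod is pulled out or tipped (distance of spare_center from where it was at the start of the episode above 0.02 m).
It fails at once if the ball already loaded is taken out of its well (z of ball_c_center in the frame of mill above 0.048 m).
It fails at once if a bystander is pushed away or knocked over (distance of any of bottle, driver, dish, jar, marker, collar from where it was at the start of the episode above 0.03 m).
It also fails if it takes over 72 s, if anything falls off the work surface, if the arm or the gripper's body presses on something with over 40 N, if the wrist force passes 120 N, or if a joint passes its speed limit or range.

ROBOT

A 7-joint arm with a two-finger parallel gripper is mounted at the origin on the work surface. World frame = base frame: x ahead of the robot, y to its left, z up, the work surface at z = 0. Lengths are in m, angles in rad, forces in N, time in s.
With the tool pointing down it reaches from about 0.4 to 0.85 m from the base axis. Payload 4.5 kg.
Tool frame: the origin (TCP) lies between the finger pads; the fingertips stand 19 mm ahead of it and the grasp point (between the pads) is the TCP; z points along the fingers, y is the direction in which the jaws open and shut (so a half turn about z gives the same grasp; the last joint's range is limited). The gripper opens to 88 mm and grips with 3 to 60 N. Pads are 18 mm wide; open, the fingers measure 123 mm over their backs; the gripper's body (75 mm by 187 mm) begins 45 mm behind the grasp point.
Start: joints at [0.034, 0.689, -0.195, 1.565, 0.157, 0.902, -0.215], TCP at [0.625, 0, 0.258] pointing down, gripper open.
Joint ranges: [-3.01, 3.01], [-0.46, 2.08], [-1.47, 1.51], [0.13, 2.56], [-1, 4.14], [0.04, 2.09], [-2.66, 2.66]. Speed limits (rad/s): [2.57, 2.57, 3.14, 3.14, 3.14, 3.14, 3.14].

INTERFACE

Orientations are given as a unit quaternion [x, y, z, w].
In Python, from plant import status, snapshot, finish_job, cut_out, tip_of gives the robot as it stands. The module is installed in compiled form; this text tells all that it offers.
- The arm moves only by the tool carry_out, never from a script. Its arguments are lists of equal length, an entry for each row: "linear": the shift along the world's x, y, z in m, a list of three; "roll": the turn about the world's z in rad. A call has 1 to 8 rows; each row is the pose to reach, as a shift and turn from the pose measured when the call began; what a row does not reach only later rows make up. A row lasts 1/12 s, in which the tool goes at most 41.7 mm and 7.16 degrees, less where a joint would pass 70% of its speed; a pose out of reach is approached as far as the arm can. A call with a gripper value outside its range is refused whole. "gripper" is the opening, from 0 (shut) to 1 (fully open), set as the call begins (left out, the last holds). The fingers move at their own pace and stop on an object; "grip_force" is the grip in N (left out, the last holds). Time passes only in rows, so rows that repeat a pose let the fingers close. It gives the time, the measured TCP pose, the force and the opening at its end, in the units of the state.
- status.get_state(): the state, without advancing time (a new reading comes with each control period).
- snapshot(name): name is "scene" or "side" or "wrist"; returns a dict with "img" (420x560x3 uint8, red, green, blue), "range_z" (420x560 float32, m along the optical axis (not along the pixel's ray), 0 where there is no reading), "fx", "fy", "cx", "cy" (pixels), "world_from_camera" (4x4, takes a point from camera to world coordinates). Camera axes: x right, y down, z forward; pixel columns grow to the right and rows downward; lengths in m; the calibration is good to about 2 mm. The wrist camera is an equidistant fisheye: a pixel r from the principal point sees the ray r / f radians off the axis. A picture is of the moment at which its call begins.
- finish_job(): hands the job in, once; it reports no verdict.
Trained networks look in a picture, given as the dict that the camera call returned (one of the last four; its "shot" number tells which), for a name from the list of things; names that differ only in an ending like _2 or _b are one class to them, and where a whole thing is asked for, a point or a joint stands for the part that bears it (a point fixed in the world has none). Each returns a list of dicts, best first, with "confidence" (0 to 1); they miss things now and then, are a little off and sometimes report something else, mostly with a low value. They report only what shows in the picture. A call takes as long as a camera call.
- cut_out(picture, query): "region" (420x560 bool, what is visible of it) and "pixel" ([column, row] in pixels, amid what is visible of it).
- tip_of(picture, query): "pixel" ([column, row] in pixels: a listed point, or the origin of a listed thing).
The state is a dict: "clock": time; "q": joint angles; "qd": joint speeds; "joint_torque": joint torques, N m; "tool_pos": TCP position; "eef_rot": TCP orientation; "contact_force": force on the tool from outside, world axes, zero at the start; "moment": the same for the moment, N m; "opening": opening from 0.0 (shut) to 1.0 (fully open).
Only numpy, scipy, OpenCV 4.12 (cv2) and the standard library are available. Lean on these libraries where they do the work, as an engineer would, in place of code of your own. Each camera call takes 0.05 s, during which the arm holds its last target.

## Working session

There is one attempt and no reset: what is moved stays moved. The work goes in short steps, Python scripts to look and compute and a tool call to move; the robot and the scene stay as the last step left them, time stands still between calls to the robot, and variables do not carry over. Pictures are saved under pics/ and viewed, and the job is handed in when it is done.

Besides the shell and the picture viewer there is one more tool, called after "Emit:" as name([rows], argument=value, ...), one row to a line, values as JSON. carry_out: Moves the arm, as the interface text tells. Its arguments: {"type":"object","properties":{"linear":{"type":"array"},"roll":{"type":"array"},"gripper":{"type":"number"},"grip_force":{"type":"number"}},"required":["linear","roll"]}

```bash
mkdir -p pics; cat > h.py <<'E'
import numpy as np, cv2
from plant import status, snapshot, finish_job, cut_out, tip_of
def save(p,n): cv2.imwrite('pics/'+n+'.png',cv2.cvtColor(p['img'],cv2.COLOR_RGB2BGR))
def ray(p,uv,fish=False):
    x=(uv[0]-p['cx'])/p['fx'];y=(uv[1]-p['cy'])/p['fy']
    if fish:
        r=np.hypot(x,y); s=np.sin(r)/r if r>1e-9 else 1
        d=np.array([x*s,y*s,np.cos(r)])
    else: d=np.array([x,y,1.])
    T=p['world_from_camera']; return T[:3,3],T[:3,:3]@d
def at_z(p,uv,z,fish=False):
    o,d=ray(p,uv,fish); return o+d*(z-o[2])/d[2]
def cloud(p):
    v,u=np.mgrid[0:420,0:560]; z=p['range_z']
    c=np.stack([(u-p['cx'])/p['fx']*z,(v-p['cy'])/p['fy']*z,z],-1)
    T=p['world_from_camera']; return c@T[:3,:3].T+T[:3,3]
E
python3 - <<'E'
from h import *
print(status.get_state())
for n in ['scene','side','wrist']:
    p=snapshot(n); save(p,n+'0')
    print(n,p['fx'],p['cx'],p['cy'],p['world_from_camera'].round(3).tolist())
    for q in ['mill','well0','well1','well2','upper_bush','lower_bush','tray','ball_a_center','rod_center','rod_head','rod_tip','stand','spare_center']:
        r=tip_of(p,q); print(q,[(np.round(a['pixel'],1).tolist(),round(a['confidence'],2)) for a in r[:4]])
E
```

```text
{'clock': 0.0, 'q': array([ 0.03382648,  0.68999863, -0.19451796,  1.56635544,  0.15730038,
        0.90250937, -0.21507428]), 'qd': array([-0.00091287, -0.00074086, -0.00023648,  0.00109139, -0.00050376,
       -0.00020344,  0.00043171]), 'joint_torque': array([ 3.38560185e-04, -5.27571630e+01, -1.26686912e+00, -1.53434461e+01,
       -5.26333472e-02,  6.56995355e-03,  1.65937727e-04]), 'tool_pos': array([ 6.24389756e-01, -6.29198909e-05,  2.56897928e-01]), 'eef_rot': array([ 7.07075229e-01,  7.07137709e-01, -7.10062695e-04, -6.14768341e-04]), 'contact_force': array([-0.38418898, -0.20559634,  0.30696227]), 'moment': array([-0.00625044,  0.02376741,  0.02938342]), 'opening': 1.000214741481691}
scene 384.14881239596696 276.5676662297622 210.0770795350825 [[-0.843, 0.356, -0.403, 0.913], [0.538, 0.547, -0.642, 0.577], [-0.008, -0.758, -0.653, 0.689], [0.0, 0.0, 0.0, 1.0]]
mill [([293.8, 242.7], 0.94)]
well0 [([309.7, 261.9], 0.97), ([322.1, 250.0], 0.82), ([189.0, 197.4], 0.44)]
well1 [([309.7, 261.9], 0.97), ([322.1, 250.0], 0.82), ([189.0, 197.4], 0.44)]
well2 [([309.7, 261.9], 0.97
[... 1458 characters left out ...]
13.6, 183.0], 0.62)]
wrist 325.19226210127806 280.2907714036572 208.3845172672688 [[1.0, -0.001, 0.001, 0.625], [-0.0, -0.951, -0.309, 0.081], [0.001, 0.309, -0.951, 0.385], [0.0, 0.0, 0.0, 1.0]]
mill [([200.8, 152.4], 0.6)]
well0 [([229.2, 81.0], 0.85), ([192.4, 87.5], 0.82), ([154.7, 90.6], 0.55)]
well1 [([229.2, 81.0], 0.85), ([192.4, 87.5], 0.82), ([154.7, 90.6], 0.55)]
well2 [([229.2, 81.0], 0.85), ([192.4, 87.5], 0.82), ([154.7, 90.6], 0.55)]
upper_bush [([176.7, 262.2], 0.86)]
lower_bush [([193.8, 237.8], 0.62)]
tray [([193.7, 83.9], 0.7), ([209.0, 367.6], 0.56), ([307.1, 354.2], 0.35)]
ball_a_center [([202.3, 152.2], 0.2)]
rod_center []
rod_head []
rod_tip []
stand []
spare_center []
```

View pics/scene0.png

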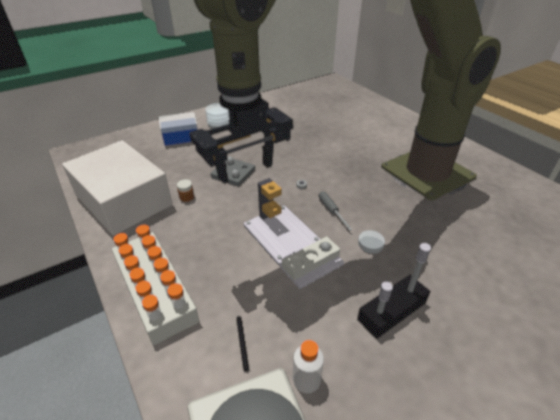

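View pics/side0.png

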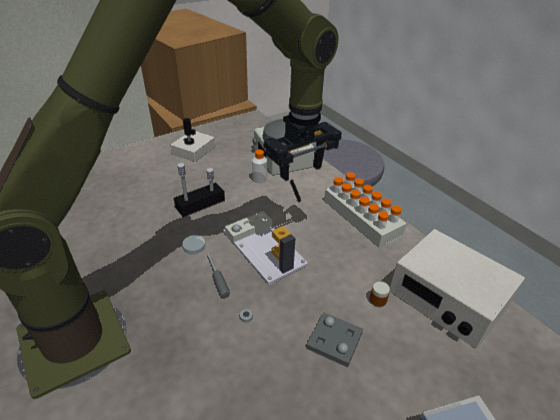

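View pics/wrist0.png

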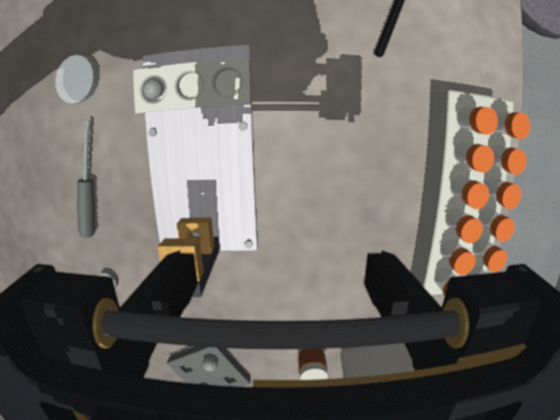

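The views show the mill in the wrist image, with wells at (152,89) loaded, (190,85) and (228,82). The tray is at (335,338) in the side view, with its balls at (330,321) and (342,349). The rods are in the stand at (181,167) for the long one and (210,172) for the short one. Next I compute coarse positions.

```bash
python3 - <<'E'
from h import *
p=snapshot('wrist')
for n,uv,z in [('w0',(154.7,90.6),.036),('w1',(192.4,87.5),.024),('w2',(229.2,81),.024),('ub',(176.7,262.2),.125),('lb',(193.8,237.8),.065)]:
    print('wr',n,at_z(p,uv,z,True).round(4))
s=snapshot('side'); C=cloud(s)
for n,uv,z in [('w0',(236.8,228.6),.036),('w1',(247.4,222.9),.024),('w2',(258.9,220.6),.024),('ub',(283.5,231.6),.125),('lb',(281.1,250.2),.065),('b1',(330,321),.026),('b2',(342,349),.026),('head',(181.7,167),.15),('shead',(210,173),.1)]:
    print('side',n,at_z(s,uv,z).round(4), C[int(uv[1]),int(uv[0])].round(3))
c=snapshot('scene'); C2=cloud(c)
for n,uv,z in [('w0',(325,247),.036),('w1',(309.7,261.9),.024),('ub',(267.5,185.2),.125),('head',(424,252),.15),('tip',(405.1,298.1),.008),('shead',(385,292),.1)]:
    print('sc',n,at_z(c,uv,z).round(4), C2[int(uv[1]),int(uv[0])].round(3))
# stand+heads from clouds
for nm,X in [('side',C),('scene',C2)]:
    for pic in [0]:
        for (zl,zh) in [(.135,.166),(.085,.116),(.036,.046)]:
            m=(X[...,2]>zl)&(X[...,2]<zh)&(X[...,0]>.35)&(X[...,0]<.75)&(X[...,1]>.15)&(X[...,1]<.45)
            if m.sum(): print(nm,zl,m.sum(),np.median(X[m],0).round(3),X[m].min(0).round(3),X[m].max(0).round(3))
for nm,p in [('side',s),('scene',c),('wrist',None)]:
    if p is None: p=snapshot('wrist')
    for q in ['tray','ball_a_center','stand','spare_center','rod']:
        r=cut_out(p,q); print(nm,q,[(np.round(a['pixel'],1).tolist(),round(a['confidence'],2),int(a['region'].sum())) for a in r[:4]])
E
```

```text
wr w0 [0.4867 0.1039 0.036 ]
wr w1 [0.5275 0.1047 0.024 ]
wr w2 [0.5694 0.1098 0.024 ]
wr ub [ 0.5286 -0.0566  0.125 ]
wr lb [ 0.5304 -0.0573  0.065 ]
side w0 [0.4847 0.1054 0.036 ] [0.48  0.1   0.045]
side w1 [0.5299 0.1233 0.024 ] [0.53  0.126 0.026]
side w2 [0.5644 0.1143 0.024 ] [0.566 0.122 0.02 ]
side ub [ 0.5358 -0.0575  0.125 ] [ 0.537 -0.053  0.123]
side lb [ 0.528  -0.0606  0.065 ] [ 0.511 -0.085  0.095]
side b1 [ 0.5184 -0.2854  0.026 ] [ 0.513 -0.291  0.036]
side b2 [ 0.4945 -0.3579  0.026 ] [ 0.49  -0.362  0.035]
side head [0.4209 0.3188 0.15  ] [0.411 0.295 0.167]
side shead [0.5074 0.3152 0.1   ] [0.501 0.299 0.112]
sc w0 [0.4856 0.1079 0.036 ] [0.491 0.114 0.044]
sc w1 [0.5362 0.1175 0.024 ] [0.541 0.12  0.032]
sc ub [ 0.5329 -0.0684  0.125 ] [ 0.533 -0.07   0.125]
sc head [0.4106 0.3024 0.15  ] [0.421 0.308 0.161]
sc tip [0.4168 0.3002 0.008 ] [0.44  0.313 0.04 ]
sc shead [0.505  0.3073 0.1   ] [0.511 0.312 0.109]
side 0.135 62 [0.411 0.297 0.151] [0.403 0.289 0.136] [0.424 0.309 0.166]
side 0.085 197 [0.681 0.312 0.1  ] [0.407 0.294 0.085] [0.711 0.345 0.116]
side 0
[... 440 characters left out ...]
99)]
side stand [([200.7, 200.7], 0.73, 1008)]
side spare_center [([294.6, 191.7], 0.62, 82), ([210.6, 175.2], 0.58, 114), ([266.8, 245.3], 0.17, 3270)]
side rod [([182.4, 177.2], 0.71, 175), ([326.1, 318.4], 0.65, 92)]
scene tray [([236.6, 170.2], 0.69, 521), ([287.3, 241.3], 0.39, 4904)]
scene ball_a_center [([229.9, 158.0], 0.63, 42)]
scene stand [([391.8, 307.3], 0.93, 2280)]
scene spare_center [([381.4, 296.4], 0.52, 246)]
scene rod [([421.4, 259.8], 0.73, 316), ([285.6, 240.8], 0.36, 4759)]
wrist tray [([205.0, 367.9], 0.59, 2349)]
wrist ball_a_center []
wrist stand [([388.1, 27.4], 0.71, 670), ([84.3, 201.1], 0.61, 1275)]
wrist spare_center []
wrist rod [([200.0, 152.1], 0.53, 21855)]
```

Emit:
carry_out([
  [-0.015,-0.038,-0.005],
  [-0.03,-0.076,-0.01],
  [-0.045,-0.114,-0.015],
  [-0.06,-0.152,-0.02],
  [-0.075,-0.19,-0.025],
  [-0.09,-0.228,-0.03],
  [-0.105,-0.266,-0.035],
  [-0.12,-0.304,-0.04],
], roll=[0.12,0.24,0.36,0.48,0.6,0.72,0.84,0.96], gripper=0.55)

```text
clock: 3.72
tool_pos: [0.5041, -0.3059, 0.2177]
eef_rot: [0.298, 0.955, -0.0, 0.0]
contact_force: [1.0, -0.8, 0.1]
opening: 0.551
```

Emit:
carry_out([
  [0,-0.01,0],
  [0,-0.016,0],
  [0,-0.016,0],
  [0,-0.016,0],
  [0,-0.016,0],
  [0,-0.016,0],
  [0,-0.016,0],
], roll=[0.12,0.24,0.36,0.48,0.6,0.61,0.61])

```text
clock: 4.3
tool_pos: [0.504, -0.3221, 0.2176]
eef_rot: [-0.001, 1.0, 0.0, 0.0]
contact_force: [-0.6, 0.4, 0.4]
opening: 0.544
```

```bash
python3 - <<'E'
from h import *
s=status.get_state(); print(s['tool_pos'],s['eef_rot'],s['q'])
p=snapshot('wrist'); save(p,'w1'); print(p['world_from_camera'].round(3).tolist())
for q in ['ball_a_center','tray']:
    for f in (tip_of,cut_out):
        print(q,[(np.round(a['pixel'],1).tolist(),round(a['confidence'],2),at_z(p,a['pixel'],.026,True).round(4)) for a in f(p,q)[:4]])
E
```

```text
[ 0.50397612 -0.32209249  0.21757021] [-9.83739738e-04  9.99999468e-01  1.78934917e-04  2.53713519e-04] [ 0.8600127   0.77212099 -0.66580968  1.67710333  0.58207473  0.89952979
  1.53184594]
[[-0.002, 0.951, 0.31, 0.424], [1.0, 0.001, 0.001, -0.322], [0.0, 0.31, -0.951, 0.345], [0.0, 0.0, 0.0, 1.0]]
ball_a_center [([244.8, 178.6], 0.67, array([ 0.4961, -0.3577,  0.026 ]))]
ball_a_center [([243.2, 178.9], 0.62, array([ 0.4964, -0.3593,  0.026 ]))]
tray [([281.7, 179.2], 0.84, array([ 0.4968, -0.3204,  0.026 ]))]
tray [([281.6, 182.0], 0.58, array([ 0.4997, -0.3205,  0.026 ]))]
```

View pics/w1.png

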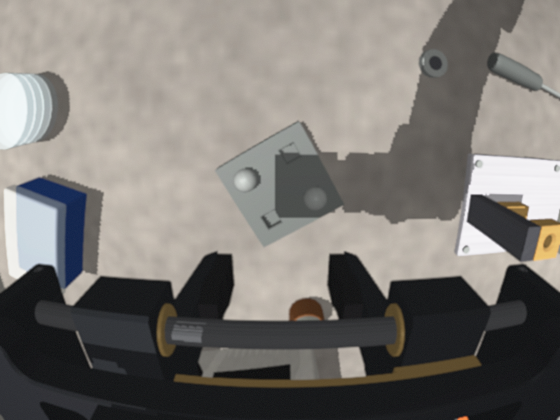

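The balls sit at (245,179) and, in shadow, (316,199). The empty seats are at (290,153) and (271,219).

```bash
python3 - <<'E'
from h import *
p=snapshot('wrist')
c=[at_z(p,u,.018,True)[:2] for u in [(216,169),(302,121),(343.5,202),(265,246)]]
print(np.round(c,4),np.mean(c,0))
g=cv2.cvtColor(p['img'],cv2.COLOR_RGB2GRAY)
roi=cv2.resize(cv2.convertScaleAbs(g[110:255,200:360],alpha=2.2,beta=-80),None,fx=5,fy=5,interpolation=cv2.INTER_CUBIC); cv2.imwrite('pics/r1.png',roi[:600])
for u in [(245,179),(316,199),(290,153),(271,219)]: print(u,at_z(p,u,.026,True).round(4),at_z(p,u,.016,True).round(4))
C=p['range_z']; 
for u in [(245,179),(316,199)]:print(C[u[1],u[0]])
E
```

```text
[[ 0.4878 -0.3884]
 [ 0.4388 -0.3003]
 [ 0.5231 -0.2543]
 [ 0.5743 -0.3384]] [ 0.50600052 -0.32036968]
(245, 179) [ 0.4968 -0.3574  0.026 ] [ 0.4991 -0.3585  0.016 ]
(316, 199) [ 0.5176 -0.285   0.026 ] [ 0.5205 -0.2838  0.016 ]
(290, 153) [ 0.4703 -0.3123  0.026 ] [ 0.4718 -0.312   0.016 ]
(271, 219) [ 0.5396 -0.3313  0.026 ] [ 0.5432 -0.3316  0.016 ]
0.3148454
0.31964782
```

View pics/r1.png

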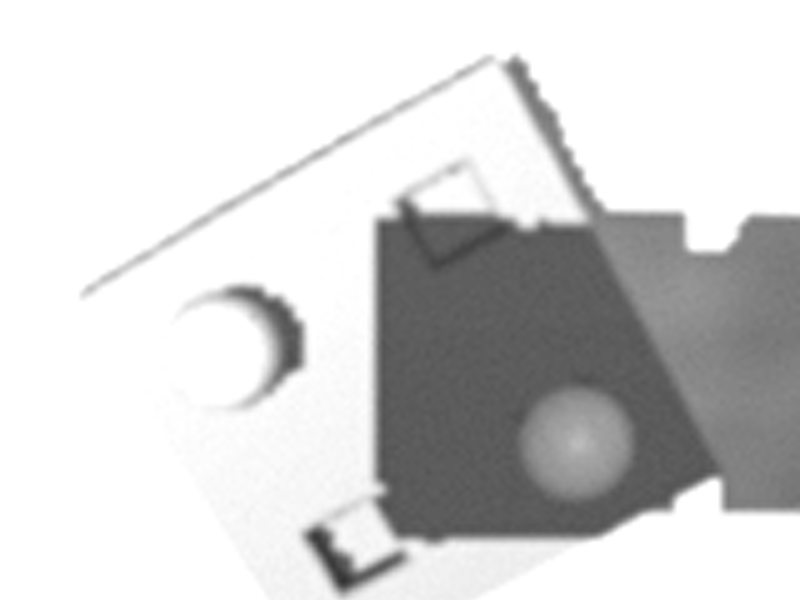

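Emit:
carry_out([
  [0.008,0.02,-0.02],
  [0.013,0.036,-0.05],
  [0.013,0.036,-0.085],
  [0.013,0.036,-0.12],
  [0.013,0.036,-0.14],
  [0.013,0.036,-0.14],
  [0.013,0.036,-0.14],
], roll=[0,0,0,0,0,0,0])

```text
clock: 5.18
tool_pos: [0.517, -0.2854, 0.0774]
eef_rot: [-0.002, 1.0, 0.0, -0.001]
contact_force: [-0.2, -0.2, 0.7]
opening: 0.549
```

```bash
python3 - <<'E'
from h import *
s=status.get_state(); print(s['tool_pos'])
p=snapshot('wrist'); save(p,'w2')
for q in ['ball_a_center']:
    for f in (tip_of,cut_out):
        print(q,[(np.round(a['pixel'],1).tolist(),round(a['confidence'],2),at_z(p,a['pixel'],.026,True).round(4)) for a in f(p,q)[:4]])
E
```

```text
[ 0.51697918 -0.28541814  0.07738416]
ball_a_center [([161.6, 212.7], 0.88, array([ 0.4978, -0.3575,  0.026 ]))]
ball_a_center [([160.9, 213.2], 0.62, array([ 0.4981, -0.358 ,  0.026 ]))]
```

View pics/w2.png

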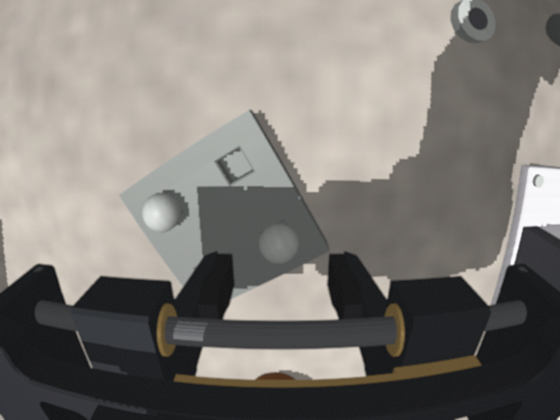

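The ball lies midway between the fingers at (278,243). I descend and grip.

Emit:
carry_out([
  [0.001,0,-0.02],
  [0.001,0,-0.036],
  [0.001,0,-0.036],
  [0.001,0,-0.036],
], roll=[0,0,0,0])

```text
clock: 5.67
tool_pos: [0.5198, -0.2864, 0.0446]
eef_rot: [-0.002, 1.0, -0.001, 0.002]
contact_force: [0.3, -0.2, 0.2]
opening: 0.552
```

Emit:
carry_out([
  [0,0,0],
  [0,0,0],
  [0,0,0],
  [0,0,0],
  [0,0,0],
  [0,0,0],
], roll=[0,0,0,0,0,0], gripper=0.1, grip_force=20)

```text
clock: 6.17
tool_pos: [0.5203, -0.2866, 0.0452]
eef_rot: [-0.002, 1.0, -0.001, 0.003]
contact_force: [0.1, -0.8, 3.9]
opening: 0.25
```

```bash
python3 - <<'E'
from h import *
s=status.get_state(); print(s['tool_pos'],s['opening']*88,s['contact_force'])
p=snapshot('wrist'); save(p,'w3')
E
```

```text
[ 0.52025921 -0.28664777  0.04516425] 22.027223797276935 [ 0.07617766 -0.84116808  3.86897103]
```

View pics/w3.png

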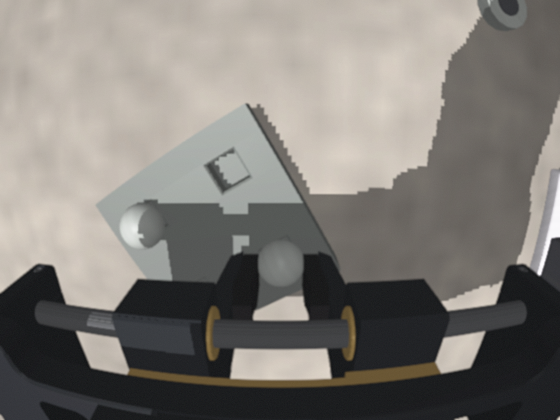

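```bash
python3 - <<'E'
from h import *
s=status.get_state(); print(s['tool_pos'],s['q'],s['eef_rot'])
E
```

```text
[ 0.52027138 -0.28659061  0.04512382] [ 0.6915685   0.99483386 -0.47292135  1.78367815  0.80229189  0.56012199
  1.27688926] [-0.0017291   0.99999427 -0.00117823  0.00266276]
```

Emit:
carry_out([
  [0,0,0],
  [0,0,0],
  [0,0,0],
  [0,0,0],
], roll=[0,0,0,0], gripper=0.5)

```text
clock: 6.55
tool_pos: [0.52, -0.2865, 0.0449]
eef_rot: [-0.002, 1.0, -0.001, 0.002]
contact_force: [0.3, 0.7, 0.2]
opening: 0.496
```

Emit:
carry_out([
  [-0.002,0.001,-0.004],
  [-0.002,0.001,-0.004],
  [-0.002,0.001,-0.004],
  [-0.002,0.001,-0.004],
], roll=[0,0,0,0])

```text
clock: 6.88
tool_pos: [0.5179, -0.2854, 0.0407]
eef_rot: [-0.002, 1.0, -0.001, 0.002]
contact_force: [0.4, 0.1, -0.4]
opening: 0.5
```

```bash
python3 - <<'E'
from h import *
s=status.get_state(); print(s['tool_pos'],s['q'],s['eef_rot'],s['contact_force'])
p=snapshot('wrist'); save(p,'w4')
E
```

```text
[ 0.51788798 -0.28538969  0.0406886 ] [ 0.68758725  0.99927067 -0.46475063  1.79136594  0.8099305   0.54741516
  1.26806167] [-1.81004140e-03  9.99995484e-01 -9.82015157e-04  2.18905212e-03] [ 0.35761251  0.10591223 -0.4064592 ]
```

View pics/w4.png

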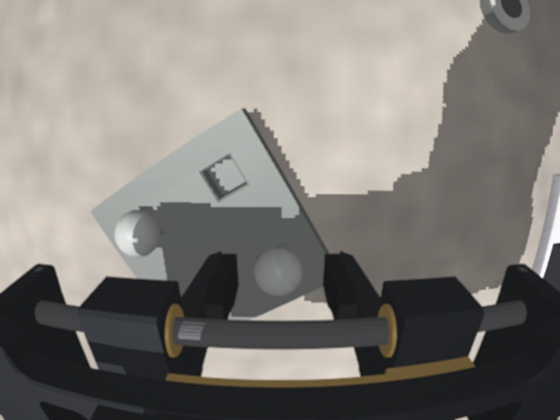

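Emit:
carry_out([
  [0,0,0],
  [0,0,0],
  [0,0,0],
  [0,0,0],
  [0,0,0],
  [0,0,0],
], roll=[0,0,0,0,0,0], gripper=0.1)

```text
clock: 7.43
tool_pos: [0.5181, -0.2862, 0.041]
eef_rot: [-0.001, 1.0, -0.002, 0.003]
contact_force: [0.0, -1.8, 0.6]
opening: 0.258
```

Emit:
carry_out([
  [0,0,0],
  [0,0,0],
  [0,0.001,-0.003],
  [0,0.001,-0.003],
  [0,0.001,-0.003],
  [0,0.001,-0.003],
], roll=[0,0,0,0,0,0], gripper=0.4)

```text
clock: 7.93
tool_pos: [0.518, -0.2848, 0.0378]
eef_rot: [-0.002, 1.0, -0.001, 0.002]
contact_force: [-0.4, 0.1, -0.8]
opening: 0.402
```

Emit:
carry_out([
  [0,0,0],
  [0,0,0],
  [0,0,0],
  [0,0,0],
  [0,0,0],
  [0,0,0],
], roll=[0,0,0,0,0,0], gripper=0.1)

```text
clock: 8.43
tool_pos: [0.518, -0.2858, 0.0379]
eef_rot: [-0.001, 1.0, -0.002, 0.002]
contact_force: [0.2, -4.1, 1.7]
opening: 0.254
```

Emit:
carry_out([
  [0,0,0.02],
  [0,0,0.06],
  [0,0,0.1],
  [0,0,0.14],
  [0,0,0.17],
  [0,0,0.17],
], roll=[0,0,0,0,0,0])

```text
clock: 8.93
tool_pos: [0.5215, -0.285, 0.214]
eef_rot: [-0.002, 1.0, -0.003, 0.008]
contact_force: [0.7, 0.4, -0.2]
opening: 0.258
```

```bash
python3 - <<'E'
from h import *
s=status.get_state(); print(s['tool_pos'],s['opening'],s['contact_force'])
p=snapshot('wrist'); save(p,'w5')
E
```

```text
[ 0.52152245 -0.28498946  0.21399569] 0.2577297534368679 [ 0.72604576  0.36021371 -0.24826591]
```

View pics/w5.png

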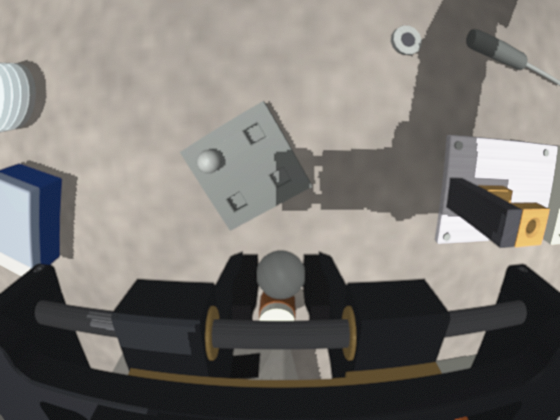

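The ball is held between the pads at (281,273). I carry it towards the wells.

Emit:
carry_out([
  [0.001,0.04,0],
  [0.002,0.08,0],
  [0.003,0.12,0],
  [0.004,0.16,0],
  [0.005,0.2,0],
  [0.006,0.24,0],
  [0.007,0.28,0],
  [0.008,0.32,0],
], roll=[0,0,0,0,0,0,0,0])

```text
clock: 9.65
tool_pos: [0.5261, 0.0371, 0.2092]
eef_rot: [-0.002, 1.0, -0.002, 0.003]
contact_force: [0.8, 0.8, -0.5]
opening: 0.253
```

Emit:
carry_out([
  [0,0.04,0],
  [0,0.065,0],
  [0,0.065,0],
  [0,0.065,0],
  [0,0.065,0],
], roll=[0,0,0,0,0])

```text
clock: 10.07
tool_pos: [0.525, 0.101, 0.2078]
eef_rot: [-0.002, 1.0, -0.003, 0.002]
contact_force: [-0.2, -0.5, -0.1]
opening: 0.253
```

```bash
python3 - <<'E'
from h import *
s=status.get_state(); print(s['tool_pos'],s['eef_rot'],s['opening'],s['contact_force'])
p=snapshot('wrist'); save(p,'w6')
for q,z in [('well1',.024),('upper_bush',.125),('lower_bush',.065),('mill',0),('ball_c_center',.036),('rod_head',.15),('spare_center',.06)]:
    for f in (tip_of,cut_out):
        print(q,[(np.round(a['pixel'],1).tolist(),round(a['confidence'],2),at_z(p,a['pixel'],z,True).round(4)) for a in f(p,q)[:4]])
E
```

```text
[0.52497789 0.10101161 0.20783519] [-0.00222717  0.99999065 -0.00320773  0.00185879] 0.2529763844918228 [-0.20516375 -0.52978572 -0.08703887]
well1 [([289.6, 228.1], 0.97, array([0.5681, 0.1097, 0.024 ])), ([285.7, 187.9], 0.87, array([0.5254, 0.1053, 0.024 ])), ([285.8, 148.2], 0.61, array([0.4859, 0.1051, 0.024 ])), ([467.9, 90.8], 0.53, array([0.4162, 0.2956, 0.024 ]))]
well1 [([205.6, 194.5], 0.57, array([0.5324, 0.0243, 0.024 ]))]
upper_bush [([81.1, 230.4], 0.83, array([ 0.5331, -0.06  ,  0.125 ]))]
upper_bush [([207.1, 192.4], 0.69, array([0.5022, 0.0506, 0.125 ]))]
lower_bush [([114.4, 204.2], 0.88, array([ 0.53  , -0.0587,  0.065 ]))]
lower_bush [([205.6, 189.7], 0.75, array([0.5164, 0.0348, 0.065 ])), ([460.4, 341.4], 0.6, array([0.7054, 0.3241, 0.065 ])), ([533.4, 91.2], 0.53, array([0.4071, 0.3553, 0.065 ]))]
mill [([215.5, 183.0], 0.57, array([0.5264, 0.0301, 0.    ]))]
mill [([206.7, 191.3], 0.86, array([0.5356, 0.0198, 0.    ])), ([467.5, 130.1], 0.53, array([0.4592, 0.3133, 0.    ]))]
ball_c_center []
ball_c_center []
rod_head []
rod_head [([535.1, 87.1], 0.8, array([0.4155, 0.2771, 0.15  ])), ([205.0, 193.9], 0.43, array([0.4963, 0.0553, 0.15  ]))]
spare_center [([488.8, 182.6], 0.85, array([0.5064, 0.3094, 0.06  ])), ([62.5, 54.6], 0.64, array([ 0.3788, -0.112 ,  0.06  ])), ([286.6, 147.3], 0.3, array([0.4803, 0.1054, 0.06  ]))]
spare_center [([508.7, 188.2], 0.9, array([0.5113, 0.3384, 0.06  ]))]
```

View pics/w6.png

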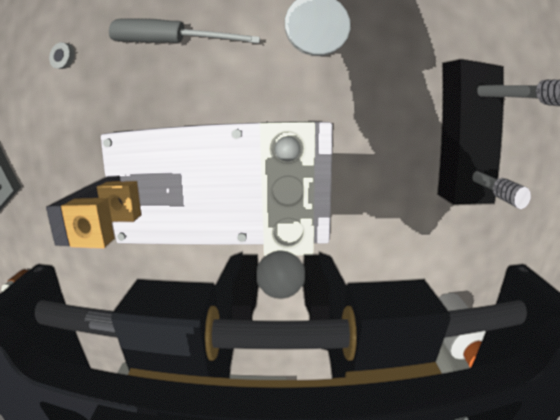

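```bash
python3 - <<'E'
from h import *
p=snapshot('wrist')
a=cv2.resize(p['img'][125:250,230:345],None,fx=4.8,fy=4.8,interpolation=cv2.INTER_CUBIC)
b=cv2.resize(p['img'][170:255,40:150],None,fx=4.8,fy=4.8,interpolation=cv2.INTER_CUBIC)
b=cv2.copyMakeBorder(b,0,a.shape[0]-b.shape[0],0,0,cv2.BORDER_CONSTANT)
a=np.hstack([a,b])[:,:800]; a=cv2.convertScaleAbs(a,alpha=.9)
cv2.imwrite('pics/r2.png',a[...,::-1])
E
```

```text
(no output)
```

View pics/r2.png

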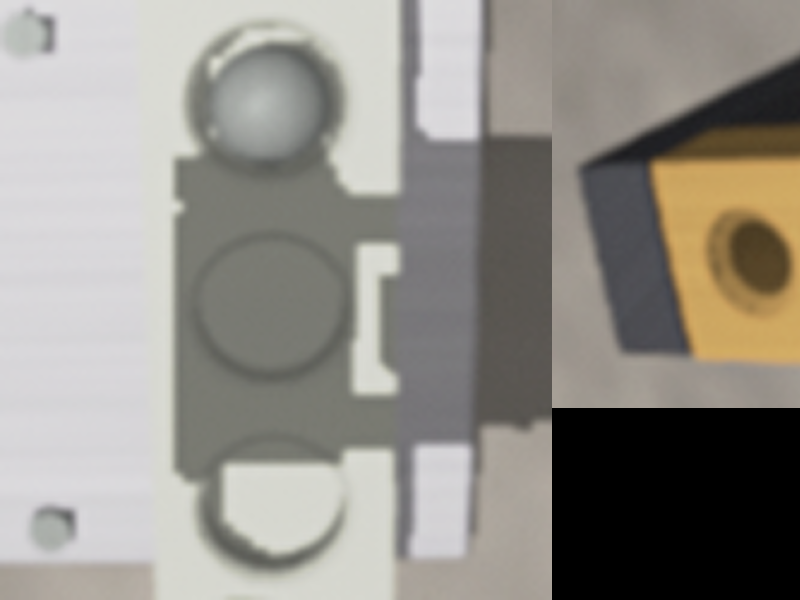

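```bash
python3 - <<'E'
from h import *
p=snapshot('wrist')
for u in [(285,145.6),(286.7,189),(287.1,229.8)]: print(at_z(p,u,.036,True).round(4))
for u in [(82.1,224.6),(80.7,224.6)]:print(at_z(p,u,.125,True).round(4))
E
```

```text
[0.4837 0.1056 0.036 ]
[0.5254 0.1076 0.036 ]
[0.5674 0.1084 0.036 ]
[ 0.5299 -0.0573  0.125 ]
[ 0.5299 -0.0588  0.125 ]
```

```bash
python3 - <<'E'
from h import *
p=snapshot('wrist')
s=status.get_state(); print(s['tool_pos'])
print(at_z(p,(281,274),s['tool_pos'][2]-.011,True))
from scipy.spatial.transform import Rotation as R
print(R.from_quat(s['eef_rot']).as_matrix().round(4))
E
```

```text
[0.52607848 0.10212852 0.20924934]
[0.52446135 0.10259421 0.19824934]
[[-1.     -0.0045  0.0069]
 [-0.0045  1.     -0.0047]
 [-0.0069 -0.0047 -1.    ]]
```

Emit:
carry_out([
  [0.001,0.005,-0.03],
  [0.001,0.005,-0.065],
  [0.001,0.005,-0.1],
  [0.001,0.005,-0.13],
  [0.001,0.005,-0.142],
  [0.001,0.005,-0.142],
  [0.001,0.005,-0.142],
  [0.001,0.005,-0.142],
], roll=[0,0,0,0,0,0,0,0])

```text
clock: 11.63
tool_pos: [0.5278, 0.1076, 0.0682]
eef_rot: [-0.002, 1.0, -0.002, 0.004]
contact_force: [0.8, -0.3, 0.0]
opening: 0.256
```

```bash
python3 - <<'E'
from h import *
s=status.get_state(); print(s['tool_pos'],s['contact_force'],s['opening'])
p=snapshot('wrist'); save(p,'w7')
a=cv2.resize(p['img'][160:400,180:400],None,fx=2.5,fy=2.5,interpolation=cv2.INTER_CUBIC)
cv2.imwrite('pics/w7.png',a[...,::-1])
E
```

```text
[0.52781619 0.10760616 0.06822001] [ 0.7730188  -0.29839935  0.01946826] 0.25557059998983145
```

View pics/w7.png

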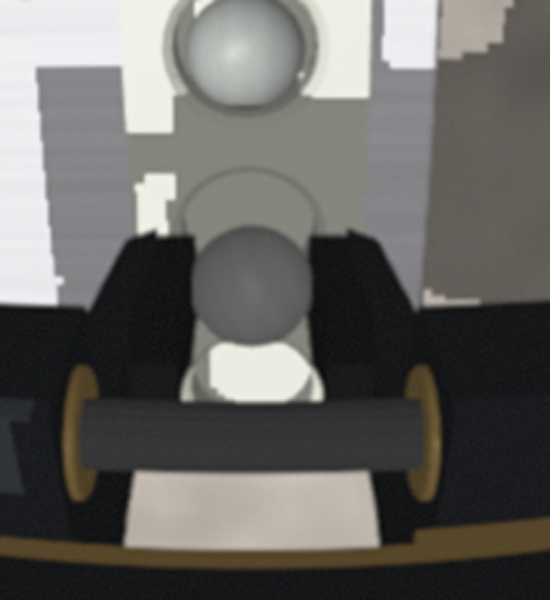

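```bash
python3 - <<'E'
from h import *
p=snapshot('wrist'); s=status.get_state()
f=lambda a,b:(180+a/2.5,160+b/2.5)
print(s['tool_pos'])
print('rim -x',at_z(p,f(250,168),.036,True)); print('rim of w0: +x',at_z(p,f(245,116),.036,True),'w2 -x rim', at_z(p,f(253,338),.036,True))
print('ball',at_z(p,f(252,286),s['tool_pos'][2]-.012,True))
print('ballc',at_z(p,f(246,50),.036,True))
E
```

```text
[0.52802024 0.10743229 0.06860544]
rim -x [0.51044709 0.10737442 0.036     ]
rim of w0: +x [0.49890096 0.10630239 0.036     ] w2 -x rim [0.55335882 0.10822167 0.036     ]
ball [0.52717692 0.10792149 0.05660544]
ballc [0.48490999 0.10647877 0.036     ]
```

Emit:
carry_out([
  [-0.002,0,-0.005],
  [-0.002,0,-0.011],
  [-0.002,0,-0.011],
  [-0.002,0,-0.011],
  [-0.002,0,-0.011],
], roll=[0,0,0,0,0])

```text
clock: 12.15
tool_pos: [0.526, 0.1074, 0.0576]
eef_rot: [-0.002, 1.0, -0.002, 0.005]
contact_force: [-0.7, 0.5, -1.1]
opening: 0.254
```

Emit:
carry_out([
  [0,0,0],
  [0,0,0],
  [0,0,0],
  [0,0,0],
  [0,0,0],
], roll=[0,0,0,0,0], gripper=0.45)

```text
clock: 12.57
tool_pos: [0.5261, 0.1074, 0.0577]
eef_rot: [-0.002, 1.0, -0.002, 0.005]
contact_force: [0.6, 1.2, 0.9]
opening: 0.449
```

Emit:
carry_out([
  [0,0,0.03],
  [0,0,0.07],
  [0,0,0.11],
  [0,0,0.14],
  [0,0,0.14],
], roll=[0,0,0,0,0])

```text
clock: 12.98
tool_pos: [0.529, 0.109, 0.2033]
eef_rot: [-0.002, 1.0, -0.0, 0.01]
contact_force: [-0.4, 0.3, -0.2]
opening: 0.446
```

```bash
python3 - <<'E'
from h import *
s=status.get_state(); print(s['tool_pos'],s['contact_force'],s['opening'])
p=snapshot('wrist'); save(p,'w8')
E
```

```text
[0.52898387 0.10901743 0.20325719] [-0.37273355  0.25844116 -0.18270251] 0.44643506373941716
```

View pics/w8.png

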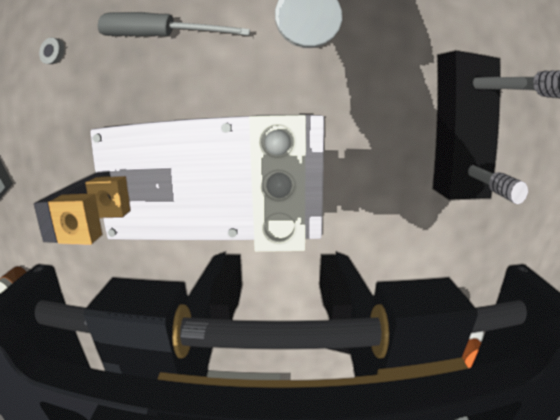

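The first ball is seated in the middle well at (279,185). I go back for the second.

Emit:
carry_out([
  [-0.003,-0.04,0],
  [-0.006,-0.08,0],
  [-0.009,-0.12,0],
  [-0.012,-0.16,0],
  [-0.014,-0.2,0],
  [-0.017,-0.24,0],
  [-0.02,-0.28,0],
  [-0.023,-0.32,0],
], roll=[0,0,0,0,0,0,0,0], gripper=0.55)

```text
clock: 13.7
tool_pos: [0.5034, -0.2138, 0.1991]
eef_rot: [-0.002, 1.0, -0.001, 0.007]
contact_force: [1.7, -0.2, 0.0]
opening: 0.551
```

Emit:
carry_out([
  [-0.003,-0.04,0],
  [-0.006,-0.08,0],
  [-0.009,-0.12,-0.01],
  [-0.009,-0.145,-0.04],
  [-0.009,-0.145,-0.08],
  [-0.009,-0.145,-0.12],
  [-0.009,-0.145,-0.13],
  [-0.009,-0.145,-0.13],
], roll=[0,0,0,0,0,0,0,0])

```text
clock: 14.37
tool_pos: [0.4915, -0.3571, 0.065]
eef_rot: [-0.002, 1.0, 0.001, 0.003]
contact_force: [-0.1, 0.1, 0.5]
opening: 0.548
```

```bash
python3 - <<'E'
from h import *
s=status.get_state(); print(s['tool_pos'],s['contact_force'],s['opening'])
p=snapshot('wrist'); save(p,'w9')
for f in (tip_of,cut_out): print([(np.round(a['pixel'],1).tolist(),round(a['confidence'],2),at_z(p,a['pixel'],.026,True).round(4)) for a in f(p,'ball_a_center')[:4]])
E
```

```text
[ 0.49152923 -0.3571122   0.06503533] [-0.05556841  0.14022228  0.46962983] 0.5476828523504622
[([279.7, 257.6], 0.56, array([ 0.4952, -0.3572,  0.026 ]))]
[([279.1, 261.7], 0.91, array([ 0.4979, -0.3575,  0.026 ]))]
```

View pics/w9.png

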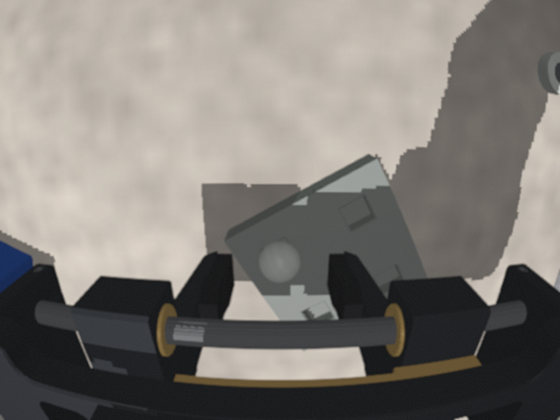

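The ball is at (279,262). I shift 6 mm forward, descend and grip.

Emit:
carry_out([
  [0.006,0,0],
  [0.006,0,-0.013],
  [0.006,0,-0.026],
  [0.006,0,-0.026],
  [0.006,0,-0.026],
], roll=[0,0,0,0,0])

```text
clock: 14.93
tool_pos: [0.5009, -0.3583, 0.0437]
eef_rot: [-0.002, 1.0, -0.001, 0.007]
contact_force: [-1.1, -0.5, -0.6]
opening: 0.551
```

Emit:
carry_out([
  [0,0,0],
  [0,0,0],
  [0,0,0],
  [0,0,0],
  [0,0,0],
  [0,0,0],
], roll=[0,0,0,0,0,0], gripper=0.1)

```text
clock: 15.43
tool_pos: [0.501, -0.3581, 0.0439]
eef_rot: [-0.003, 1.0, -0.001, 0.007]
contact_force: [0.6, 0.9, 0.5]
opening: 0.253
```

Emit:
carry_out([
  [0,0,0],
  [0,0,0],
  [0,0,0],
  [-0.003,0.001,-0.005],
  [-0.003,0.001,-0.005],
  [-0.003,0.001,-0.005],
  [-0.003,0.001,-0.005],
], roll=[0,0,0,0,0,0,0], gripper=0.45)

```text
clock: 16.02
tool_pos: [0.4979, -0.357, 0.0388]
eef_rot: [-0.003, 1.0, -0.0, 0.007]
contact_force: [0.2, 0.1, -0.4]
opening: 0.448
```

Emit:
carry_out([
  [0,0,0],
  [0,0,0],
  [0,0,0],
  [0,0,0],
  [0,0,0],
  [0,0,0],
], roll=[0,0,0,0,0,0], gripper=0.1)

```text
clock: 16.52
tool_pos: [0.498, -0.3573, 0.0389]
eef_rot: [-0.002, 1.0, -0.001, 0.007]
contact_force: [-0.6, -0.7, 1.0]
opening: 0.253
```

Emit:
carry_out([
  [0,0,0.02],
  [0,0,0.06],
  [0,0,0.1],
  [0,0,0.14],
  [0,0,0.17],
  [0,0,0.17],
], roll=[0,0,0,0,0,0])

```text
clock: 17.02
tool_pos: [0.5016, -0.3579, 0.2155]
eef_rot: [-0.002, 1.0, -0.003, 0.012]
contact_force: [0.4, 1.0, -0.2]
opening: 0.256
```

```bash
python3 - <<'E'
from h import *
s=status.get_state(); print(s['tool_pos'],s['opening'],s['contact_force'])
p=snapshot('wrist'); save(p,'w10')
E
```

```text
[ 0.50158786 -0.35794698  0.21547194] 0.2559812452428882 [ 0.38678401  0.95280317 -0.2292462 ]
```

View pics/w10.png

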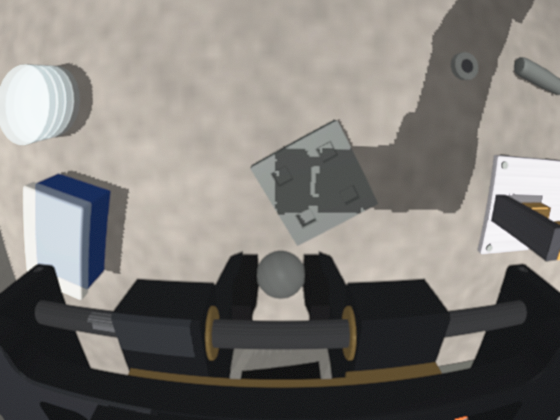

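The second ball is held and the tray is empty. I move it to well2.

Emit:
carry_out([
  [0.006,0.04,0],
  [0.012,0.08,0],
  [0.018,0.12,0],
  [0.024,0.16,0],
  [0.03,0.2,0],
  [0.036,0.24,0],
  [0.042,0.28,0],
  [0.048,0.32,0],
], roll=[0,0,0,0,0,0,0,0])

```text
clock: 17.73
tool_pos: [0.5466, -0.0361, 0.2106]
eef_rot: [-0.002, 1.0, -0.002, 0.008]
contact_force: [0.6, -1.0, 0.0]
opening: 0.251
```

Emit:
carry_out([
  [0.004,0.04,0],
  [0.008,0.08,0],
  [0.012,0.12,0],
  [0.018,0.147,-0.02],
  [0.018,0.147,-0.06],
  [0.018,0.147,-0.1],
  [0.018,0.147,-0.13],
  [0.018,0.147,-0.13],
], roll=[0,0,0,0,0,0,0,0])

```text
clock: 18.4
tool_pos: [0.5595, 0.1093, 0.0738]
eef_rot: [-0.003, 1.0, -0.005, 0.002]
contact_force: [-0.7, -1.0, -0.4]
opening: 0.256
```

```bash
python3 - <<'E'
from h import *
s=status.get_state(); print(s['tool_pos'],s['contact_force'],s['opening'])
p=snapshot('wrist'); save(p,'w11')
a=cv2.resize(p['img'][160:400,180:400],None,fx=2.5,fy=2.5,interpolation=cv2.INTER_CUBIC)
cv2.imwrite('pics/w11.png',a[...,::-1])
E
```

```text
[0.55946703 0.10925849 0.07377887] [-0.680125   -0.99345225 -0.36671607] 0.25600753669301785
```

View pics/w11.png

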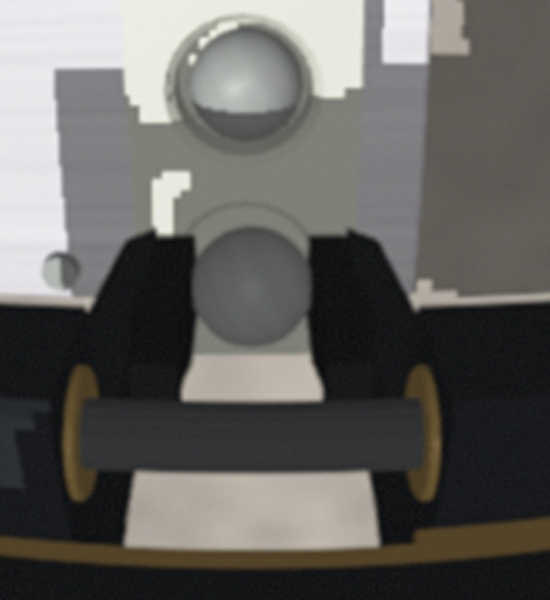

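```bash
python3 - <<'E'
from h import *
p=snapshot('wrist'); s=status.get_state()
f=lambda a,b:(180+a/2.5,160+b/2.5)
print(s['tool_pos'])
print('w1 +x',at_z(p,f(243,154),.036,True),'w1 -x',at_z(p,f(241,15),.036,True)); print('w2 -x rim',at_z(p,f(249,202),.036,True))
print('ball',at_z(p,f(252,286),s['tool_pos'][2]-.012,True))
print('ball1',at_z(p,f(244,82),.036,True))
E
```

```text
[0.56322337 0.11077463 0.07932017]
w1 +x [0.54373613 0.10799608 0.036     ] w1 -x [0.51262427 0.10748893 0.036     ]
w2 -x rim [0.55533482 0.10937628 0.036     ]
ball [0.55909645 0.11028101 0.06732017]
ball1 [0.52723994 0.108168   0.036     ]
```

Emit:
carry_out([
  [0.004,0,-0.003],
  [0.008,0,-0.006],
  [0.008,0,-0.006],
  [0.008,0,-0.006],
], roll=[0,0,0,0])

```text
clock: 18.83
tool_pos: [0.5723, 0.1107, 0.0744]
eef_rot: [-0.002, 1.0, -0.002, 0.007]
contact_force: [-0.8, -0.2, -1.6]
opening: 0.256
```

Emit:
carry_out([
  [-0.003,-0.001,-0.006],
  [-0.003,-0.001,-0.006],
  [-0.003,-0.001,-0.006],
], roll=[0,0,0])

```text
clock: 19.08
tool_pos: [0.5689, 0.1093, 0.0684]
eef_rot: [-0.002, 1.0, -0.003, 0.007]
contact_force: [-0.2, -1.2, 0.2]
opening: 0.256
```

```bash
python3 - <<'E'
from h import *
s=status.get_state(); print(s['tool_pos'],s['contact_force'],s['opening'])
p=snapshot('wrist'); s=status.get_state(); print(s['tool_pos'])
a=cv2.resize(p['img'][160:400,180:400],None,fx=2.5,fy=2.5,interpolation=cv2.INTER_CUBIC)
cv2.imwrite('pics/w12.png',a[...,::-1])
E
```

```text
[0.56889072 0.10932619 0.06838849] [-0.15518376 -1.16954659  0.17557123] 0.25603902234234815
[0.56906819 0.10954404 0.06844156]
```

View pics/w12.png

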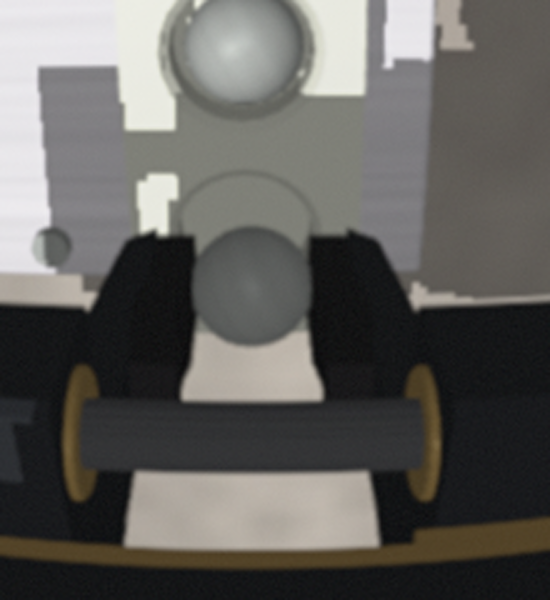

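Emit:
carry_out([
  [-0.001,-0.001,-0.005],
  [-0.001,-0.001,-0.011],
  [-0.001,-0.001,-0.011],
  [-0.001,-0.001,-0.011],
  [-0.001,-0.001,-0.011],
], roll=[0,0,0,0,0])

```text
clock: 19.55
tool_pos: [0.568, 0.1086, 0.0572]
eef_rot: [-0.002, 1.0, -0.003, 0.007]
contact_force: [-0.3, -0.9, -0.3]
opening: 0.254
```

Emit:
carry_out([
  [0,0,0],
  [0,0,0],
  [0,0,0],
  [0,0,0],
  [0,0,0],
], roll=[0,0,0,0,0], gripper=0.45)

```text
clock: 19.97
tool_pos: [0.5681, 0.1087, 0.0574]
eef_rot: [-0.002, 1.0, -0.003, 0.007]
contact_force: [-0.0, -0.3, 0.4]
opening: 0.448
```

Emit:
carry_out([
  [0,0,0.03],
  [0,0,0.07],
  [0,0,0.11],
  [0,0,0.15],
  [0,0,0.19],
  [0,0,0.2],
], roll=[0,0,0,0,0,0])

```text
clock: 20.47
tool_pos: [0.5705, 0.1103, 0.2637]
eef_rot: [-0.002, 1.0, -0.001, 0.012]
contact_force: [0.6, 1.8, 0.6]
opening: 0.448
```

Emit:
carry_out([
  [-0.03,0,0.0],
  [-0.06,0.0,0.0],
  [-0.08,0.01,0],
  [-0.08,0.01,0],
  [-0.08,0.01,0],
  [-0.08,0.01,0],
], roll=[0,0,0,0,0,0])

```text
clock: 20.97
tool_pos: [0.4914, 0.12, 0.2636]
eef_rot: [-0.002, 1.0, -0.001, 0.012]
contact_force: [0.4, -0.6, -0.7]
opening: 0.446
```

```bash
python3 - <<'E'
from h import *
p=snapshot('wrist'); save(p,'w13')
s=status.get_state(); print(s['tool_pos'],s['eef_rot'],s['opening'],s['q'])
E
```

```text
[0.49158212 0.11993095 0.26347241] [-1.63519257e-03  9.99925023e-01 -8.28193276e-04  1.21074027e-02] 0.4474104580805271 [ 0.08493281  0.582607   -0.66912395  1.91732265  0.5176748   0.7954258
  0.70366212]
```

View pics/w13.png

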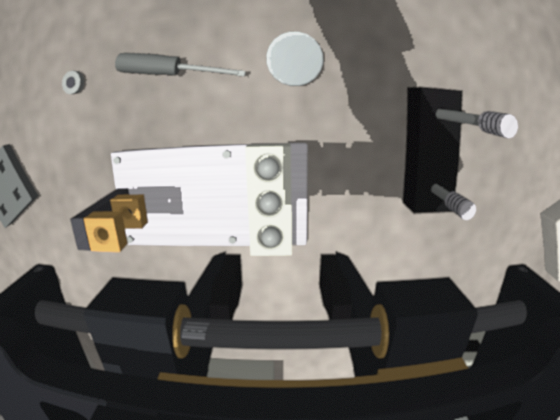

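All three balls are seated, at (268,167), (268,203) and (270,236). The long rod's head top is at (510,125) and the upper bushing bore at (102,233).

```bash
python3 - <<'E'
from h import *
p=snapshot('wrist')
for u in [(268,167),(268.5,203),(270,236)]: print('ball',at_z(p,u,.036,True).round(4))
for q,z in [('upper_bush',.125),('lower_bush',.065),('rod_head',.1505),('rod_tip',.008),('rod_center',.088),('spare_center',.063),('stand',0)]:
    print(q,[(np.round(a['pixel'],1).tolist(),round(a['confidence'],2),at_z(p,a['pixel'],z,True).round(4)) for a in tip_of(p,q)[:3]])
print('top',at_z(p,(510,125),.168,True),'shaft@stand',at_z(p,(438,114),.042,True),'short top',at_z(p,(467,208),.118,True),at_z(p,(435,187),.042,True))
a=cv2.resize(p['img'][80:220,395:535],None,fx=4,fy=4,interpolation=cv2.INTER_CUBIC)
cv2.imwrite('pics/r3.png',a[...,::-1])
a=cv2.resize(p['img'][180:260,65:165],None,fx=7,fy=7,interpolation=cv2.INTER_CUBIC)
cv2.imwrite('pics/r4.png',a[...,::-1])
E
```

```text
ball [0.4841 0.106  0.036 ]
ball [0.5262 0.1063 0.036 ]
ball [0.5676 0.1076 0.036 ]
upper_bush [([101.6, 237.5], 0.68, array([ 0.5327, -0.0585,  0.125 ]))]
lower_bush [([124.7, 210.6], 0.92, array([ 0.5258, -0.059 ,  0.065 ]))]
rod_head [([498.2, 120.6], 0.81, array([0.4126, 0.3046, 0.1505])), ([293.0, 60.0], 0.72, array([0.38  , 0.1286, 0.1505]))]
rod_tip [([432.4, 113.7], 0.96, array([0.4172, 0.3083, 0.008 ])), ([266.7, 167.3], 0.7, array([0.4905, 0.1034, 0.008 ]))]
rod_center [([460.1, 115.8], 0.71, array([0.4143, 0.3017, 0.088 ]))]
spare_center [([269.4, 234.7], 0.63, array([0.5538, 0.108 , 0.063 ])), ([442.8, 194.8], 0.55, array([0.5061, 0.3054, 0.063 ])), ([270.5, 167.5], 0.3, array([0.4788, 0.1097, 0.063 ]))]
stand [([424.1, 145.8], 0.58, array([0.4597, 0.3038, 0.    ])), ([270.5, 166.0], 0.26, array([0.4906, 0.1077, 0.    ]))]
top [0.41436336 0.30442776 0.168     ] shaft@stand [0.41607414 0.29890335 0.042     ] short top [0.50269908 0.30541713 0.118     ] [0.50280024 0.3047584  0.042     ]
```

View pics/r3.png

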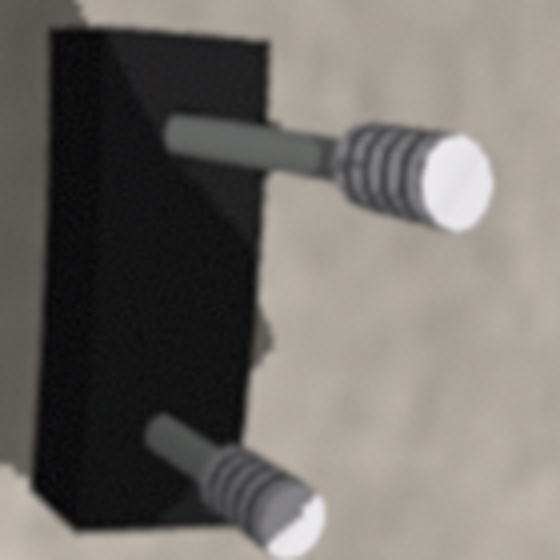

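View pics/r4.png

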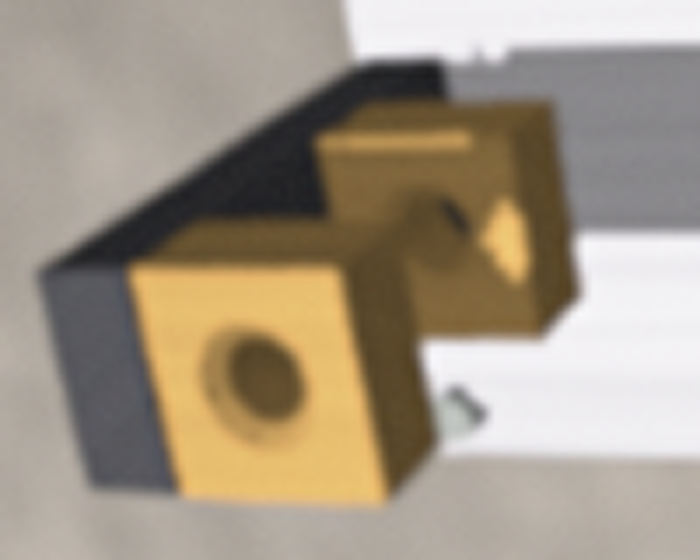

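Emit:
carry_out([
  [-0.016,0.038,0],
  [-0.032,0.076,-0.01],
  [-0.048,0.114,-0.02],
  [-0.064,0.152,-0.03],
  [-0.077,0.182,-0.04],
  [-0.077,0.182,-0.04],
  [-0.077,0.182,-0.04],
], roll=[0,0,0,0,0,0,0], gripper=0.6)

```text
clock: 22.0
tool_pos: [0.4121, 0.3046, 0.2233]
eef_rot: [-0.005, 1.0, -0.0, 0.011]
contact_force: [0.7, -0.6, -0.1]
opening: 0.603
```

```bash
python3 - <<'E'
from h import *
p=snapshot('wrist'); save(p,'w14'); c=snapshot('scene');save(c,'s14')
s=status.get_state(); print(s['tool_pos'],s['eef_rot'],s['opening'],s['q'])
for q,z in [('rod_head',.1505),('rod_tip',.008),('rod_center',.088),('spare_center',.063)]:
    print(q,[(np.round(a['pixel'],1).tolist(),round(a['confidence'],2),at_z(p,a['pixel'],z,True).round(4)) for a in tip_of(p,q)[:3]])
E
```

```text
[0.41422074 0.30121682 0.22348792] [-0.0016265   0.99992695 -0.0014628   0.01188764] 0.5985661787413106 [-0.36214519  0.63969951 -0.59347339  1.94260462  0.56760219  0.71504662
  0.2720585 ]
rod_head [([278.7, 230.4], 0.74, array([0.414 , 0.3036, 0.1505]))]
rod_tip [([281.4, 179.7], 0.79, array([0.4157, 0.3057, 0.008 ]))]
rod_center []
spare_center [([282.5, 279.2], 0.82, array([0.5062, 0.3077, 0.063 ])), ([112.3, 243.8], 0.59, array([0.4713, 0.1244, 0.063 ])), ([115.5, 241.6], 0.22, array([0.4685, 0.1291, 0.063 ]))]
```

View pics/w14.png

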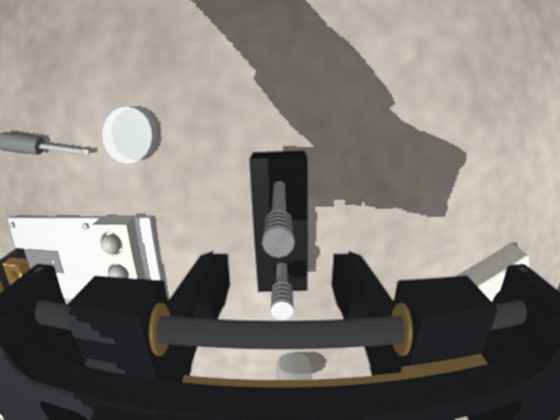

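```bash
python3 - <<'E'
from h import *
p=snapshot('wrist')
s=status.get_state(); print(s['tool_pos'])
a=cv2.resize(p['img'][150:330,200:360],None,fx=3.3,fy=3.3,interpolation=cv2.INTER_CUBIC)
cv2.imwrite('pics/r5.png',a[...,::-1])
for u in [(278.5,242),(280,242)]: print(at_z(p,u,.168,True))
for q,z in [('rod_head',.1505),('rod_tip',.008)]:
    print(q,[(np.round(a['pixel'],1).tolist(),round(a['confidence'],2),at_z(p,a['pixel'],z,True).round(4)) for a in tip_of(p,q)[:3]])
E
```

```text
[0.41458577 0.301      0.22378534]
[0.417191   0.29968774 0.168     ]
[0.41718911 0.30061145 0.168     ]
rod_head [([286.6, 225.0], 0.9, array([0.413 , 0.3049, 0.1505])), ([127.5, 268.5], 0.31, array([0.4504, 0.1839, 0.1505])), ([288.0, 178.5], 0.18, array([0.3815, 0.3056, 0.1505]))]
rod_tip [([287.2, 176.3], 0.89, array([0.415 , 0.3079, 0.008 ])), ([297.0, 360.9], 0.56, array([0.6887, 0.3251, 0.008 ]))]
```

View pics/r5.png

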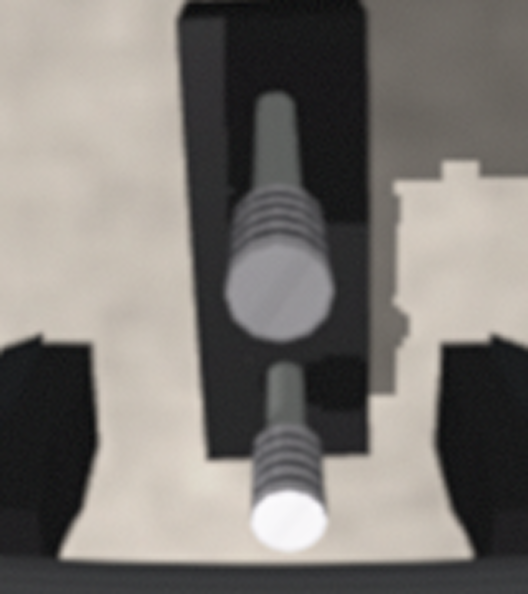

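The head top is at (284.5,238), 2 mm to +y of the finger mid-line. I descend.

Emit:
carry_out([
  [0,0.002,-0.02],
  [0,0.002,-0.04],
  [0,0.002,-0.06],
  [0,0.002,-0.073],
  [0,0.002,-0.073],
  [0,0.002,-0.073],
], roll=[0,0,0,0,0,0])

```text
clock: 22.95
tool_pos: [0.4142, 0.3032, 0.1506]
eef_rot: [-0.001, 1.0, -0.001, 0.012]
contact_force: [-0.4, -0.5, -0.4]
opening: 0.601
```

Emit:
carry_out([
  [0,0,0],
  [0,0,0],
  [0,0,0],
], roll=[0,0,0])

```text
clock: 23.2
tool_pos: [0.4147, 0.3035, 0.1515]
eef_rot: [-0.001, 1.0, -0.001, 0.012]
contact_force: [0.6, -0.6, 0.5]
opening: 0.601
```

```bash
python3 - <<'E'
from h import *
p=snapshot('wrist'); s=status.get_state(); print(s['tool_pos'],s['eef_rot'],s['contact_force'])
a=cv2.resize(p['img'][150:350,200:360],None,fx=3,fy=3,interpolation=cv2.INTER_CUBIC)
cv2.imwrite('pics/r6.png',a[...,::-1])
E
```

```text
[0.41458153 0.3034517  0.15137182] [-1.02272399e-03  9.99925233e-01 -6.82010975e-04  1.21662553e-02] [ 0.6066603  -0.02755983 -0.55826298]
```

View pics/r6.png

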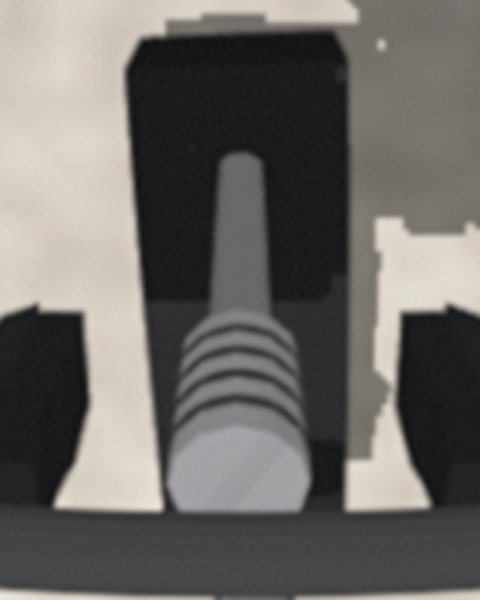

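The head at (239) lies between the fingers (85 to 402, midpoint 243). I grip and make a small lift.

Emit:
carry_out([
  [0,0,0],
  [0,0,0],
  [0,0,0],
  [0,0,0],
  [0,0,0],
  [0,0,0],
  [0,0,0],
  [0,0,0],
], roll=[0,0,0,0,0,0,0,0], gripper=0.05, grip_force=40)

```text
clock: 23.92
tool_pos: [0.4146, 0.3034, 0.1514]
eef_rot: [-0.001, 1.0, -0.001, 0.012]
contact_force: [-0.5, -0.4, -0.2]
opening: 0.215
```

Emit:
carry_out([
  [0,0,0.01],
  [0,0,0.03],
  [0,0,0.05],
  [0,0,0.07],
  [0,0,0.09],
  [0,0,0.11],
  [0,0,0.13],
  [0,0,0.145],
], roll=[0,0,0,0,0,0,0,0])

```text
clock: 24.58
tool_pos: [0.4144, 0.3036, 0.2985]
eef_rot: [-0.001, 1.0, -0.0, 0.013]
contact_force: [0.1, -0.2, -0.6]
opening: 0.21
```

```bash
python3 - <<'E'
from h import *
p=snapshot('wrist'); s=status.get_state(); print(s['tool_pos'],s['eef_rot'],s['contact_force'],s['opening'])
save(p,'w15'); print(tip_of(p,'rod_tip')[:2])
c=snapshot('scene');save(c,'s15')
E
```

```text
[0.41529734 0.30479389 0.3007676 ] [-0.00110649  0.99989597  0.00128635  0.01432354] [0.04149184 0.04674794 0.74954282] 0.2139911621879844
[{'pixel': [282.9, 198.6], 'confidence': 0.88}]
```

View pics/w15.png

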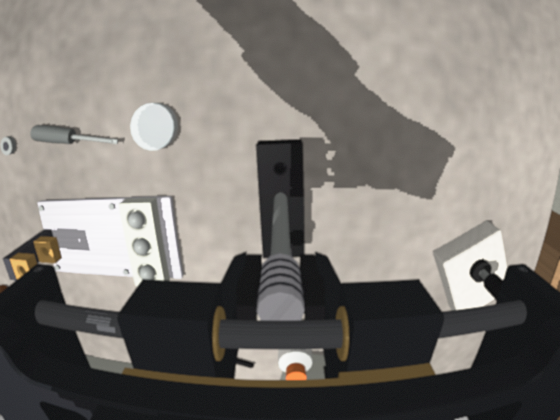

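View pics/s15.png

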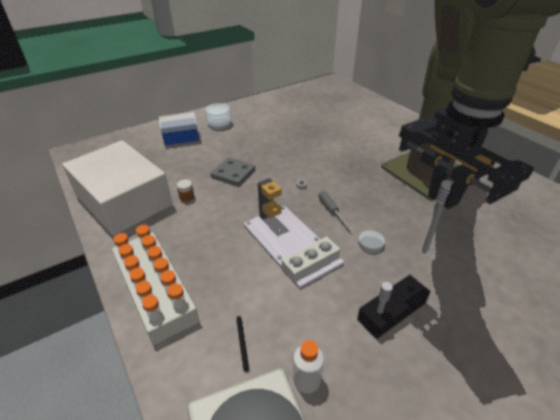

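The rod is held upright. I carry it above the bushing.

Emit:
carry_out([
  [0.012,-0.036,0],
  [0.023,-0.072,0],
  [0.035,-0.109,0],
  [0.046,-0.145,0],
  [0.058,-0.181,0],
  [0.069,-0.217,0],
  [0.081,-0.253,0],
  [0.092,-0.29,0],
], roll=[0,0,0,0,0,0,0,0])

```text
clock: 25.4
tool_pos: [0.5062, 0.0117, 0.2962]
eef_rot: [-0.001, 1.0, -0.0, 0.012]
contact_force: [1.5, 0.4, -1.8]
opening: 0.216
```

Emit:
carry_out([
  [0.008,-0.025,0],
  [0.016,-0.05,0],
  [0.022,-0.072,0],
  [0.022,-0.072,0],
  [0.022,-0.072,0],
  [0.022,-0.072,0],
], roll=[0,0,0,0,0,0])

```text
clock: 25.9
tool_pos: [0.5274, -0.0594, 0.2953]
eef_rot: [-0.002, 1.0, 0.0, 0.011]
contact_force: [-0.4, 0.2, -0.8]
opening: 0.217
```

```bash
python3 - <<'E'
from h import *
p=snapshot('wrist'); s=status.get_state(); print(s['tool_pos'],s['eef_rot'],s['contact_force'],s['opening'])
print(tip_of(p,'rod_tip')[:2],tip_of(p,'upper_bush')[:2])
a=cv2.resize(p['img'][130:330,180:380],None,fx=3,fy=3,interpolation=cv2.INTER_CUBIC)
cv2.imwrite('pics/w16.png',a[...,::-1])
E
```

```text
[ 0.52755593 -0.0588767   0.29565462] [-2.34088851e-03  9.99935111e-01  4.20410083e-04  1.11408108e-02] [ 0.25873694  0.2627192  -0.20591262] 0.21517138875330252
[{'pixel': [284.9, 199.9], 'confidence': 0.96}, {'pixel': [535.1, 165.7], 'confidence': 0.54}] [{'pixel': [277.4, 194.2], 'confidence': 0.93}, {'pixel': [280.0, 194.9], 'confidence': 0.47}]
```

View pics/w16.png

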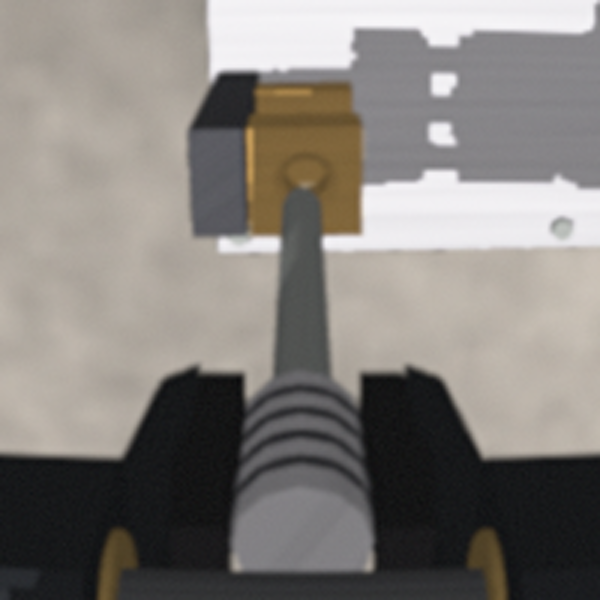

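```bash
python3 - <<'E'
from h import *
p=snapshot('wrist'); s=status.get_state(); print(s['tool_pos'])
f=lambda a,b:(180+a/3,130+b/3)
zt=s['tool_pos'][2]-.1434
print('bush',at_z(p,f(304.5,175),.125,True)); print('foot',at_z(p,f(304,188),zt,True),zt)
print('head',at_z(p,f(303,530),s['tool_pos'][2]+.0165,True))
print([at_z(p,f(*u),.125,True).round(4) for u in [(247,117),(361,117),(361,235),(250,235)]])
E
```

```text
[ 0.52794463 -0.05898083  0.29615309]
bush [ 0.52868066 -0.05742849  0.125     ]
foot [ 0.52469568 -0.05769886  0.15275309] 0.15275309410758056
head [ 0.52574067 -0.05833077  0.31265309]
[array([ 0.51  , -0.0754,  0.125 ]), array([ 0.5098, -0.04  ,  0.125 ]), array([ 0.5487, -0.0391,  0.125 ]), array([ 0.5489, -0.0749,  0.125 ])]
```

Emit:
carry_out([
  [0.004,0,0],
  [0.004,0,-0.01],
  [0.004,0,-0.02],
  [0.004,0,-0.02],
  [0.004,0,-0.02],
  [0.004,0,-0.02],
], roll=[0,0,0,0,0,0])

```text
clock: 26.6
tool_pos: [0.5318, -0.0589, 0.2759]
eef_rot: [-0.003, 1.0, 0.0, 0.011]
contact_force: [-0.0, -0.7, -0.4]
opening: 0.216
```

```bash
python3 - <<'E'
from h import *
p=snapshot('wrist'); s=status.get_state(); print(s['tool_pos'],s['eef_rot'],s['contact_force'],s['opening'])
a=cv2.resize(p['img'][150:250,230:330],None,fx=6,fy=6,interpolation=cv2.INTER_CUBIC)
cv2.imwrite('pics/w17.png',a[...,::-1])
q=snapshot('side'); a=cv2.resize(q['img'][140:290,210:360],None,fx=4,fy=4,interpolation=cv2.INTER_CUBIC)
cv2.imwrite('pics/sd17.png',a[...,::-1])
q=snapshot('scene'); a=cv2.resize(q['img'][120:270,200:350],None,fx=4,fy=4,interpolation=cv2.INTER_CUBIC)
cv2.imwrite('pics/sc17.png',a[...,::-1])
E
```

```text
[ 0.5320247  -0.05891006  0.2761803 ] [-2.43730915e-03  9.99928239e-01  1.82469957e-04  1.17278671e-02] [ 0.10310566  0.13204074 -1.19006297] 0.21313525263980185
```

View pics/w17.png

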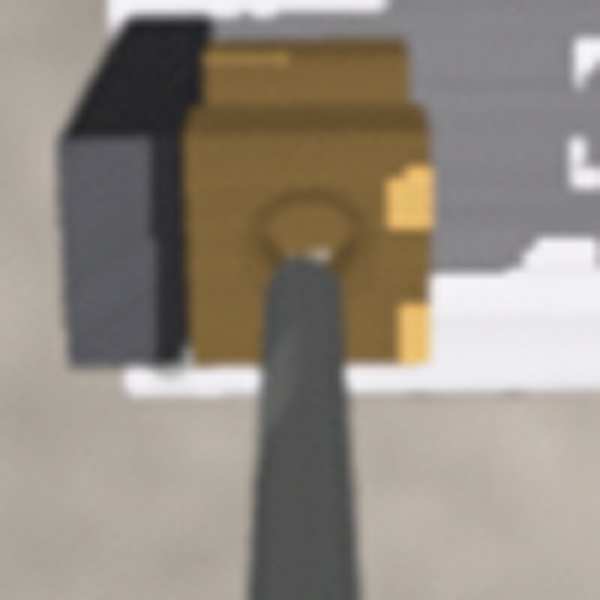

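View pics/sd17.png

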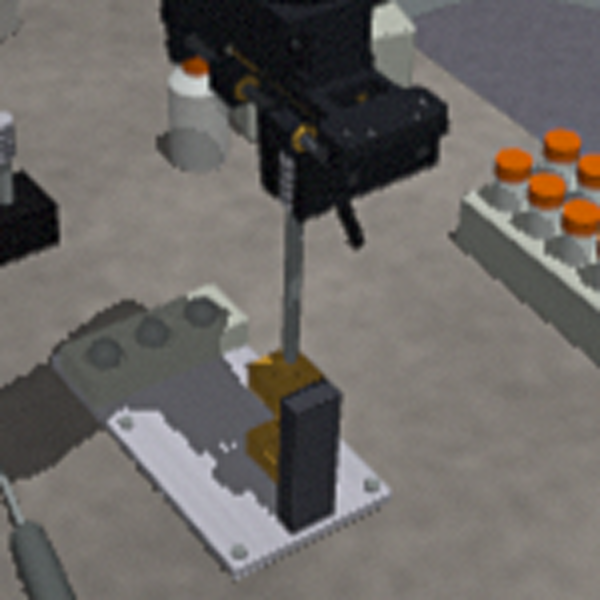

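View pics/sc17.png

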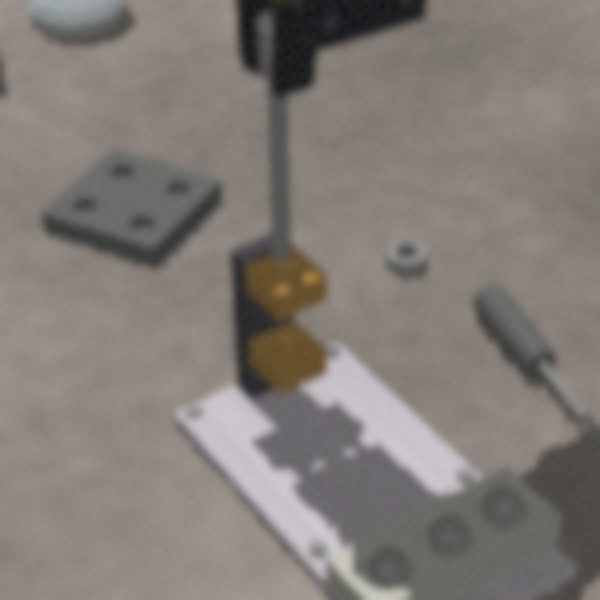

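```bash
python3 - <<'E'
from h import *
p=snapshot('wrist'); s=status.get_state(); print(s['tool_pos'])
f=lambda a,b:(230+a/6,150+b/6)
zt=s['tool_pos'][2]-.1434
print('mouth -x edge',at_z(p,f(307,190),.125,True),'L',at_z(p,f(258,236),.125,True),'R',at_z(p,f(356,236),.125,True),'c',at_z(p,f(307,236),.125,True))
print('foot -x edge',at_z(p,f(304,257),zt,True),zt,at_z(p,f(282,270),zt,True),at_z(p,f(335,270),zt,True))
print([at_z(p,f(*u),.125,True).round(4) for u in [(187,130),(428,127),(432,362),(195,362)]])
E
```

```text
[ 0.53213055 -0.05895682  0.27644075]
mouth -x edge [ 0.52143339 -0.05804864  0.125     ] L [ 0.52848566 -0.06524741  0.125     ] R [ 0.52842178 -0.05077752  0.125     ] c [ 0.52845742 -0.05801293  0.125     ]
foot -x edge [ 0.52928842 -0.05846089  0.13304075] 0.1330407489043595 [ 0.53125804 -0.06162253  0.13304075] [ 0.5312244  -0.05398357  0.13304075]
[array([ 0.5124, -0.0756,  0.125 ]), array([ 0.5118, -0.0405,  0.125 ]), array([ 0.5481, -0.039 ,  0.125 ]), array([ 0.5483, -0.0748,  0.125 ])]
```

Emit:
carry_out([
  [-0.003,0,0],
  [-0.003,0,0],
  [-0.003,0,0],
  [-0.003,0,-0.003],
  [-0.003,0,-0.003],
  [-0.003,0,-0.003],
], roll=[0,0,0,0,0,0])

```text
clock: 27.3
tool_pos: [0.529, -0.059, 0.2732]
eef_rot: [-0.002, 1.0, 0.0, 0.012]
contact_force: [-0.2, 0.2, -2.1]
opening: 0.214
```

```bash
python3 - <<'E'
from h import *
p=snapshot('wrist'); s=status.get_state(); print(s['tool_pos'],s['eef_rot'],s['contact_force'],s['opening'])
g=cv2.convertScaleAbs(p['img'],alpha=1.8)
a=cv2.resize(g[160:230,245:315],None,fx=8.5,fy=8.5,interpolation=cv2.INTER_CUBIC)
cv2.imwrite('pics/w18.png',a[...,::-1])
E
```

```text
[ 0.529087   -0.05896775  0.27330836] [-2.37588182e-03  9.99926903e-01  1.32233732e-04  1.18543876e-02] [ 0.0427369  -0.44492987 -1.57893204] 0.21657103354159968
```

View pics/w18.png

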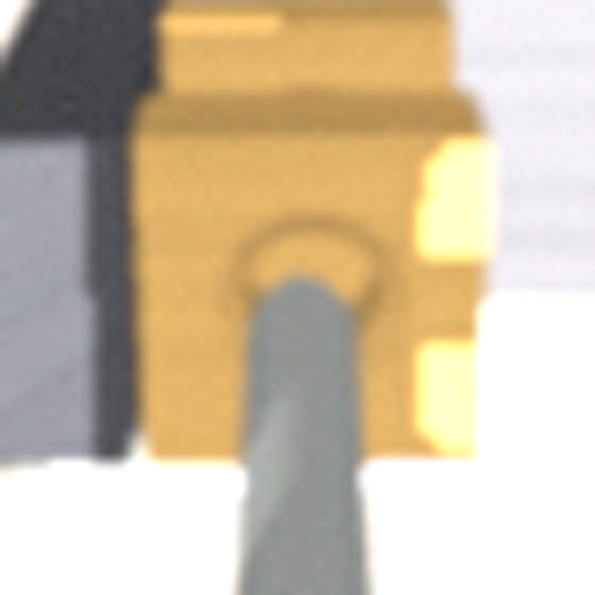

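The foot is within about 1 mm of the mouth centre, 302 against 308 in zoomed columns. I enter slowly.

Emit:
carry_out([
  [-0.0005,0.0005,-0.004],
  [-0.0005,0.0005,-0.008],
  [-0.0005,0.0005,-0.012],
  [-0.0005,0.0005,-0.016],
  [-0.0005,0.0005,-0.016],
  [-0.0005,0.0005,-0.016],
], roll=[0,0,0,0,0,0])

```text
clock: 27.85
tool_pos: [0.5284, -0.0585, 0.2569]
eef_rot: [-0.002, 1.0, 0.0, 0.011]
contact_force: [-0.1, 0.3, -1.0]
opening: 0.211
```

```bash
python3 - <<'E'
from h import *
p=snapshot('wrist'); s=status.get_state(); print(s['tool_pos'],s['eef_rot'],s['contact_force'],s['moment'],s['opening'])
g=cv2.convertScaleAbs(p['img'],alpha=1.8)
a=cv2.resize(g[160:230,245:315],None,fx=8.5,fy=8.5,interpolation=cv2.INTER_CUBIC)
cv2.imwrite('pics/w19.png',a[...,::-1])
E
```

```text
[ 0.52859337 -0.05843575  0.25718478] [-2.41406523e-03  9.99927938e-01  1.69398580e-04  1.17585171e-02] [-0.04911428 -0.8711232  -0.0026482 ] [ 0.13557935 -0.01545339 -0.00058815] 0.21304423557082075
```

View pics/w19.png

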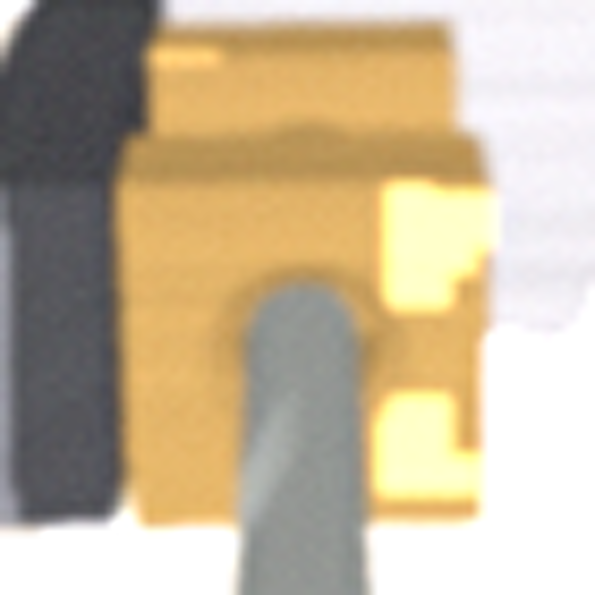

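No force at 11 mm depth, so it is in the upper bore. I continue down.

Emit:
carry_out([
  [0,0,-0.008],
  [0,0,-0.016],
  [0,0,-0.024],
  [0,0,-0.032],
  [0,0,-0.04],
  [0,0,-0.04],
  [0,0,-0.04],
], roll=[0,0,0,0,0,0,0])

```text
clock: 28.48
tool_pos: [0.5283, -0.0583, 0.2166]
eef_rot: [-0.003, 1.0, 0.0, 0.011]
contact_force: [0.2, -0.3, -0.1]
opening: 0.217
```

```bash
python3 - <<'E'
from h import *
p=snapshot('wrist'); s=status.get_state(); print(s['tool_pos'],s['eef_rot'],s['contact_force'],s['moment'],s['opening'])
save(p,'w20')
for n in ('side','scene'):
    q=snapshot(n); u=(210,140) if n=='side' else (200,120)
    a=cv2.resize(q['img'][u[1]:u[1]+150,u[0]:u[0]+150],None,fx=4,fy=4,interpolation=cv2.INTER_CUBIC)
    cv2.imwrite(f'pics/{n}20.png',a[...,::-1])
E
```

```text
[ 0.52860134 -0.05831757  0.21704316] [-2.47216376e-03  9.99929550e-01  2.33916528e-04  1.16072983e-02] [-0.21579257  0.41897691 -1.04429268] [ 0.08711965 -0.09717441 -0.03056229] 0.2110813068056871
```

View pics/w20.png

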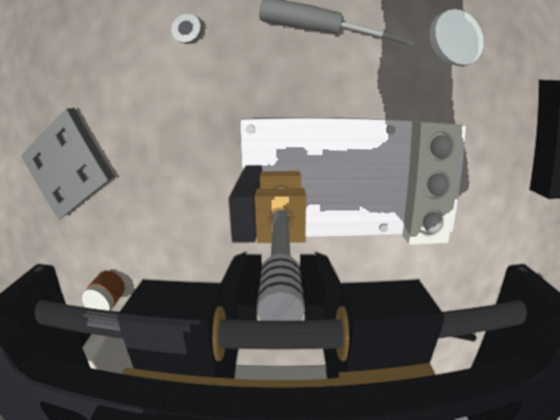

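View pics/scene20.png

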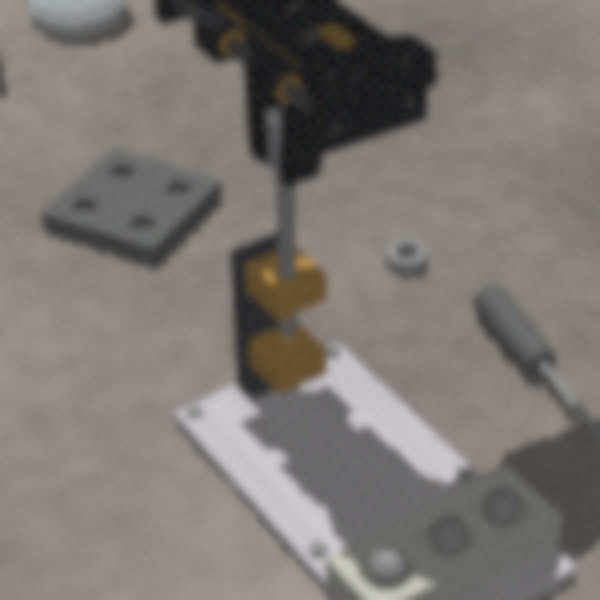

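The rod passes through the upper bushing, with its foot visible at (290,325) above the lower one. The force stays near zero, so I continue.

Emit:
carry_out([
  [0,0,-0.006],
  [0,0,-0.012],
  [0,0,-0.018],
  [0,0,-0.024],
  [0,0,-0.024],
], roll=[0,0,0,0,0])

```text
clock: 29.05
tool_pos: [0.528, -0.0585, 0.1921]
eef_rot: [-0.003, 1.0, 0.0, 0.011]
contact_force: [0.6, -0.5, -1.6]
opening: 0.213
```

```bash
python3 - <<'E'
from h import *
s=status.get_state(); print(s['tool_pos'],s['eef_rot'],s['contact_force'],s['moment'],s['opening'])
E
```

```text
[ 0.52801913 -0.05846385  0.19205534] [-2.52206119e-03  9.99937761e-01  1.64689121e-04  1.08667484e-02] [ 0.5972445  -0.54598375 -1.55299491] [ 0.12613777 -0.0527124   0.00176865] 0.212615260472217
```

Emit:
carry_out([
  [0,0,-0.006],
  [0,0,-0.012],
  [0,0,-0.018],
  [0,0,-0.021],
  [0,0,-0.021],
  [0,0,-0.021],
], roll=[0,0,0,0,0,0])

```text
clock: 29.55
tool_pos: [0.528, -0.0584, 0.1709]
eef_rot: [-0.003, 1.0, 0.0, 0.011]
contact_force: [0.7, 0.2, -1.0]
opening: 0.211
```

```bash
python3 - <<'E'
from h import *
s=status.get_state(); print(s['tool_pos'],s['eef_rot'],s['contact_force'],s['moment'],s['opening'])
p=snapshot('wrist'); save(p,'w21')
for n in ('side','scene'):
    q=snapshot(n); u=(210,140) if n=='side' else (200,120)
    print(n,[(a['pixel'],a['confidence']) for a in tip_of(q,'rod_tip')[:2]])
    a=cv2.resize(q['img'][u[1]:u[1]+150,u[0]:u[0]+150],None,fx=4,fy=4,interpolation=cv2.INTER_CUBIC)
    cv2.imwrite(f'pics/{n}21.png',cv2.convertScaleAbs(a,alpha=1.6)[...,::-1])
s=status.get_state(); print(s['tool_pos'])
E
```

```text
[ 0.52803916 -0.05840237  0.17089259] [-2.53430947e-03  9.99938914e-01  1.99006664e-04  1.07567056e-02] [ 0.69200422  0.2051757  -1.04978638] [ 0.08284963 -0.08358641 -0.02201774] 0.21063487662033573
side []
scene [([315.0, 252.1], 0.62), ([271.0, 215.1], 0.4)]
[ 0.52805206 -0.05848914  0.17127622]
```

View pics/scene21.png

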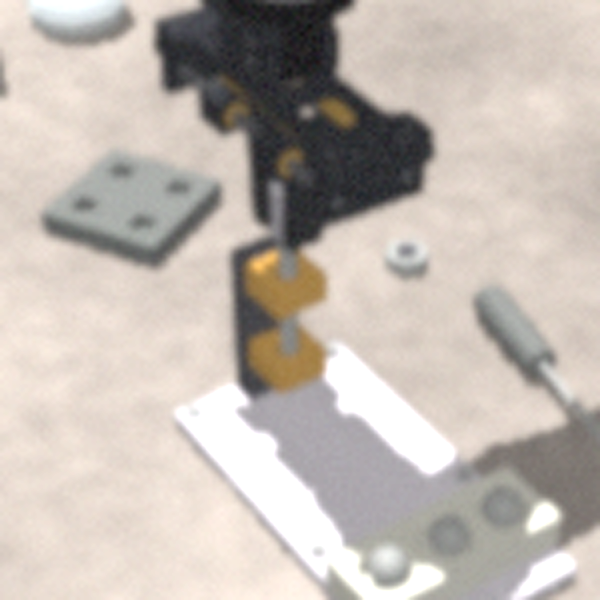

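View pics/side21.png

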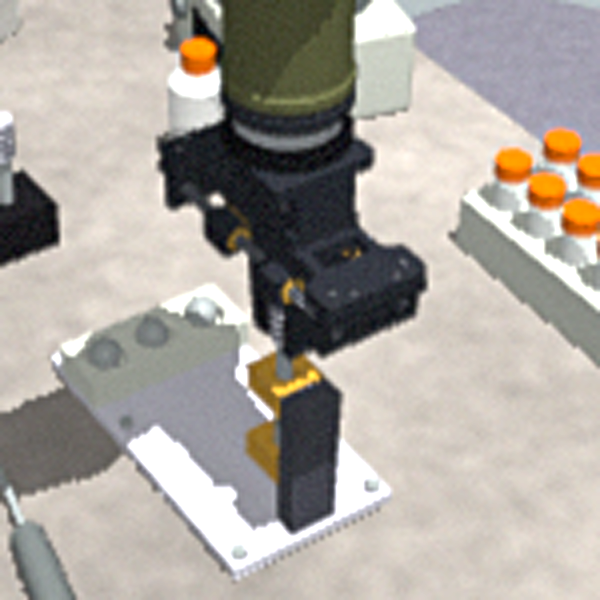

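View pics/w21.png

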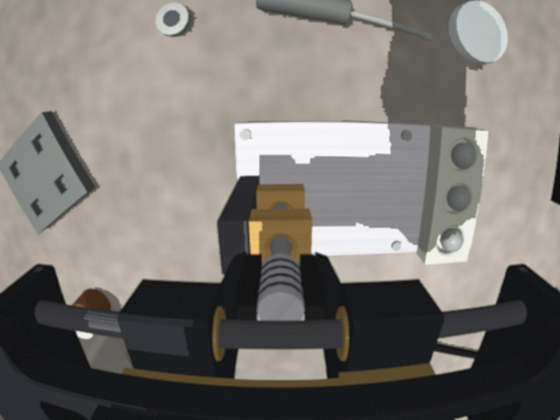

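Emit:
carry_out([
  [0,0,0],
  [0,0,0],
  [0,0,0],
  [0,0,0],
], roll=[0,0,0,0])

```text
clock: 30.13
tool_pos: [0.5281, -0.0585, 0.1713]
eef_rot: [-0.002, 1.0, 0.0, 0.011]
contact_force: [-0.2, -0.6, -1.5]
opening: 0.213
```

```bash
python3 - <<'E'
from h import *
s=status.get_state(); print(s['tool_pos'],s['qd'].round(3),s['opening'])
q=snapshot('scene'); T=np.linalg.inv(q['world_from_camera'])
im=cv2.resize(q['img'][150:225,240:300],None,fx=8,fy=8,interpolation=cv2.INTER_CUBIC)[...,::-1]; im=cv2.convertScaleAbs(im,alpha=1.6)
for z in (.1877,.1527,.125,.0277):
    c=T@[.529,-.058,z,1]; u=q['fx']*c[0]/c[2]+q['cx']; v=q['fy']*c[1]/c[2]+q['cy']
    print(z,u,v); cv2.circle(im,(int((u-240)*8+4),int((v-150)*8+4)),5,(0,0,255),2)
cv2.imwrite('pics/fin.png',im)
E
```

```text
[ 0.52809073 -0.05849834  0.17134925] [ 0.     0.001  0.002 -0.001  0.     0.001 -0.001] 0.21300981363870625
0.1877 270.6517156630066 165.23779247447112
0.1527 270.9208198485811 177.5293855410391
0.125 271.12442469074546 186.82923296230618
0.0277 271.78088278171793 216.8135890296889
```

View pics/fin.png

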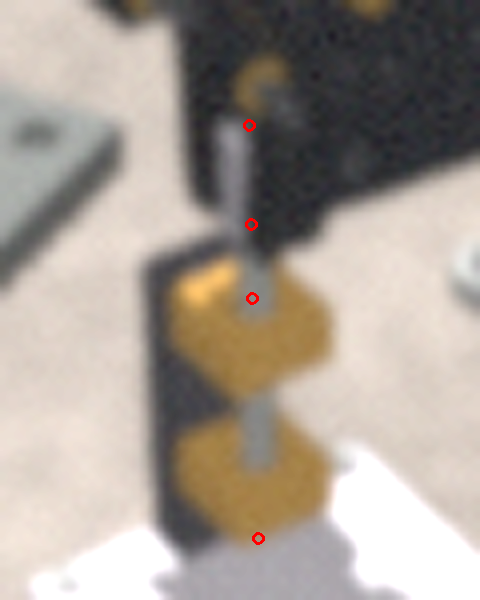

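The visual check suggests the foot may be slightly higher than my kinematic estimate of 28 mm. I lower 3 mm to centre it in the 15.5 to 41 mm window.

Emit:
carry_out([
  [0,0,-0.003],
  [0,0,-0.003],
  [0,0,-0.003],
  [0,0,-0.003],
  [0,0,-0.003],
  [0,0,-0.003],
], roll=[0,0,0,0,0,0])

```text
clock: 30.68
tool_pos: [0.528, -0.0585, 0.1683]
eef_rot: [-0.002, 1.0, 0.0, 0.011]
contact_force: [0.2, -0.5, -1.0]
opening: 0.212
```

```bash
python3 - <<'E'
from h import *
s=status.get_state(); print(s['tool_pos'],s['qd'].round(3),s['opening'],s['contact_force'])
print(finish_job())
E
```

```text
[ 0.52804788 -0.05846466  0.16830532] [-0.    -0.001  0.001  0.002  0.    -0.001 -0.001] 0.21218212200739012 [ 0.20350945 -0.53736351 -1.04482717]
the job is handed in; nothing more can be done
None
```

I put both steel balls into the empty wells and threaded the long rod down through both brass bushings. I handed the job in at about 31 s with the arm still holding the rod; no verdict was reported.

**Balls:** The last pictures show one ball in each of the three wells. The ball that was already loaded was not touched. Both tray balls were gripped twice because the first grip was too high.

**Rod:** It shows in the gap between the bushings and went down with almost no contact force (about 1–2 N at most). At hand-in the arm was at rest and the gripper opening matched the rod's head.

**Foot height:** From the arm position the foot is about 25 mm above the bench. The allowed range is 15.5–41 mm. The lower bushing hides the foot, so I could not see it directly. A comparison with the scene camera put it up to about 5 mm higher. I lowered the rod 3 mm to allow for that, and both estimates are inside the range.

**Tilt:** The hand ended about 0.02 rad off vertical. The rod was gripped while standing upright in the stand, so it should be straighter than that, but I did not measure its tilt in the final pose.

**Other items:** The pictures show no bystander moved, and the short rod is still in the stand.

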